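Empty the enclosure half and hold it against the sprung stop

ROBOT

A 7-joint arm with a two-finger parallel gripper is mounted at the origin on the work surface. World frame = base frame: x ahead of the robot, y to its left, z up, the work surface at z = 0. Lengths are in mm, angles in rad, forces in N, time in s.
With the tool pointing down it reaches from about 400 to 875 mm from the base axis. Payload 4.4 kg.
Tool frame: the origin (TCP) lies on the centre line of the jaws, within the pads' length; the fingertips stand 25 mm ahead of it and the grasp point (between the pads) lies 6 mm ahead of it (ctrl.finger_overhang is the distance from the TCP to the fingertips, in mm); z points along the fingers, y is the line along which they close (so a half turn about z gives the same grasp; the last joint's range is limited). The gripper opens to 85 mm and grips with 20 to 120 N. Pads are 22 mm wide; open, the fingers measure 114 mm over their backs; the gripper's body (76 mm by 85 mm) begins 54 mm behind the grasp point. The pads swing forward as they close: fully open they stand 13 mm farther back than shut.
Start: joints at [-1.363, 0.628, 0.038, 1.517, -0.027, 0.996, -0.02], TCP at [175.731, 625.808, 256.313] pointing down, gripper open.
Joint ranges: [-3.06, 3.06], [-0.37, 2.12], [-1.25, 1.32], [0.18, 2.47], [-1.1, 4.24], [0.23, 1.98], [-2.94, 2.94]. Speed limits (rad/s): [2.57, 2.57, 3.14, 3.14, 3.14, 3.14, 3.14].

INTERFACE

Orientations are given as [roll, pitch, yaw] about the fixed x, y, z axes, in that order (R = Rz(yaw) Ry(pitch) Rx(roll)).
In Python, from cell import ctrl gives the robot as it stands. The module is installed in compiled form; this text tells all that it offers.
- The arm moves only by the tool play_rows, never from a script. Its argument "targets" is a list of rows, each a list of 5 numbers: the closure, from 0 (fully open) to 1 (shut), then the shift along the tool's x, y, z in cm, then the turn about the tool's z in degrees. In form: [[gripper, dx, dy, dz, spin], ...]. A call has 1 to 10 rows; each row is the pose to reach, as a shift and turn from the pose commanded when the call began, along the tool's axes at that moment; what a row does not reach only later rows make up. A row lasts 1/10 s, in which the tool goes at most 50 mm and 8.59 degrees, less where a joint would pass 70% of its speed; a pose out of reach is approached as far as the arm can. A call with a gripper value outside its range is refused whole. The fingers move at their own pace and stop on an object; the grip force is fixed at half the most. Time passes only in rows, so rows that repeat a pose let the fingers close. It gives the time, the measured TCP pose, the force, the opening and the grip force at its end, in the units of the state.
- ctrl.read_state(): the state, without advancing time (a new reading comes with each control period).
- ctrl.get_image(name): name is "scene" or "top" or "wrist"; returns (picture, depth): 400x640x3 uint8, red, green, blue; 400x640 float32, mm along the optical axis (not along the pixel's ray), 0 where there is no reading.
- ctrl.calibration(name): a dict with "vfov" (degrees; the focal length in pixels is half the picture's height over the tangent of half this angle, whatever the lens; pixels are square), "cx", "cy" (the principal point, pixels), "extrinsics" (4x4, takes a point from camera to world coordinates); the wrist camera has in their place "mount" (4x4, takes a point from camera to tool coordinates, whose origin is the TCP and whose axes are the flange's). Camera axes: x right, y down, z forward; pixel columns grow to the right and rows downward; lengths in mm; the calibration is good to about 2 mm. The wrist camera is an equidistant fisheye: a pixel r from the principal point sees the ray r / f radians off the axis. A picture is of the moment at which its call begins: read the wrist's pose just before it. calibration takes no time and is no camera call.
- ctrl.finish_job(): hands the job in; it is judged then, once.
Trained networks look in the newest picture that a camera, given by its name, has taken for a name from the list of things; names that differ only in an ending like _2 or _b are one class to them, and where a whole thing is asked for, a point or a joint stands for the part that bears it (a point fixed in the world has none). Each returns a list of dicts, best first, with "confidence" (0 to 1); they miss things now and then, are a little off and sometimes report something else, mostly with a low value. They report only what shows in the picture. A call takes as long as a camera call. They do not tell look-alikes from the thing itself.
- ctrl.search_frame(camera, name): "bbox" ([left, top, right, bottom] in pixels, round what is visible of it).
- ctrl.trace(camera, name): "pixels" (400x640 bool, what is visible of it) and "bbox" ([left, top, right, bottom] in pixels, round what is visible of it).
The state is a dict: "clock": time; "qpos": joint angles; "qd": joint speeds; "tau": joint torques, N m; "eef_pos": TCP position; "tool_rot": TCP orientation; "force": force on the tool from outside, world axes, zero at the start; "torque": the same for the moment, N m; "width": finger opening in mm; "gripper_force": force on a finger pad.
Only numpy, scipy, OpenCV 4.12 (cv2) and the standard library are available. Lean on these libraries where they do the work, as an engineer would, in place of code of your own. Each camera call takes 0.05 s, during which the arm holds its last target. There are 200 camera calls.

TASK

Pick up the plywood enclosure half by its tall back panel and tip it so that the four aluminium corner blocks slide out into the grey parts bin, without handling the blocks. Then set the empty enclosure flat and square on the jig bed between the guide rails, open end to the sprung stop bar, bring it up gently and hold it against the bar with a steady push of about 10 newtons so that I can drive the screws: finish while still holding it there, do not let go. Leave the other things on the bench where they are.

Things in the scene. Friction and masses are not known exactly. Their poses are not given: they have to be found in the camera images.
- tray: Half of a plywood enclosure, used as a tray: 120 long (its x), 80 wide (its y), about 0.22 kg. Floor 6 thick; side walls 6 thick, tops 24 above the underside; at its +x end a tall back panel to grip; the end at x = -60 is open, no lip. Origin: centre of the underside; z up. Sizes in mm.
- tray_grip (a point): Middle of the top edge of the tray's back panel, at tray x = +55, z = 75. The panel is 10 thick (tray x +50 to +60), 80 wide and reaches 75 above the underside; grip it from above across its thickness (along tray x), fingertips up to 40 below this point. Sizes in mm.
- bin: Open grey plastic parts bin, 150 x 150 outside, 60 tall, walls 5 thick, 0.6 kg, loose. Origin: centre of its underside. Sizes in mm.
- jig: Assembly jig fixed to the bench: wooden bed, its top 12 above the bench, two aluminium guide rails along its x (inner faces at y = +-46, 10 above the bed, x = -45 to +80). At the -x end (x = -104 to -120) a housing 46 tall carries the sprung stop bar. Origin: on the bench surface, middle line; -x is the pressing direction. Sizes in mm.
- jig_seat (a point): Point on top of the jig's bed (jig x = 0, y = 0, z = 12), axes as the jig's. The tray's origin belongs on the jig's middle line, tray x along jig x; at first touch of the unpressed stop bar the tray's origin is at this point, and pressing moves it towards -x. Sizes in mm.
- stop_bar: Wooden stop bar of the jig on springs, 12 thick, 86 wide, 28 tall (15 to 43 above the bench). Origin: centre of its back (-x) face, at jig x = -72, z = 29 when nothing presses it; its pressing face is then at jig x = -60. It slides along the jig's -x, 22 of travel, and pushes back with about 1 newton per mm. Sizes in mm.
- block1: One of four equal chunky aluminium corner blocks, 20 x 20 x 18 tall, 20 g, lying loose in the tray; smooth, they begin to slide when the tray is tipped about 15 to 20 degrees, and run freely from 28 degrees. Origin: centre of its underside as first placed (turns with it). Sizes in mm.
- block2: One of four equal chunky aluminium corner blocks, 20 x 20 x 18 tall, 20 g, lying loose in the tray; smooth, they begin to slide when the tray is tipped about 15 to 20 degrees, and run freely from 28 degrees. Origin: centre of its underside as first placed (turns with it). Sizes in mm.
- block3: One of four equal chunky aluminium corner blocks, 20 x 20 x 18 tall, 20 g, lying loose in the tray; smooth, they begin to slide when the tray is tipped about 15 to 20 degrees, and run freely from 28 degrees. Origin: centre of its underside as first placed (turns with it). Sizes in mm.
- block4: One of four equal chunky aluminium corner blocks, 20 x 20 x 18 tall, 20 g, lying loose in the tray; smooth, they begin to slide when the tray is tipped about 15 to 20 degrees, and run freely from 28 degrees. Origin: centre of its underside as first placed (turns with it). Sizes in mm.
- screwdriver: Bystander: screwdriver with a black handle, lying flat (mm). Origin: on the bench under it, about the middle of its length.
- offcut: Bystander: loose strip of plywood, 150 x 30 x 9 (mm). Origin: on its underside, about its middle.
- pliers: Bystander: pliers with red handles, about 165 long, lying flat, 14 tall (mm). Origin: at its pivot.
- glue: Bystander: glue bottle, 52 across and 120 tall (mm). Origin: on its underside, about its middle.
- tape: Bystander: roll of tape, 90 across and 22 tall (mm). Origin: on its underside, about its middle.
- meter: Bystander: hand-held multimeter, 130 x 75 x 38 (mm). Origin: on its underside, about its middle.
- screw_box: Bystander: closed red box of screws, 100 x 65 x 32 (mm). Origin: on its underside, about its middle.
There are look-alikes about, which are no part of the job. Leave any pink or turquoise look-alike of the bin alone.

How it is judged:
By the outcome, as a careful person would: the job done as asked, in the order asked, and still so for the second after the job is handed in, while the arm keeps its last pose, push and grip.
It also fails if it takes over 66 s, if anything falls off the work surface, if the arm or the gripper's body presses on something with over 40 N, if the wrist force passes 120 N, or if a joint passes its speed limit or range.

## Working session

There is one attempt and no reset: what is moved stays moved. The work goes in short steps, Python scripts to look and compute and a tool call to move; the robot and the scene stay as the last step left them, time stands still between calls to the robot, and variables do not carry over. Pictures are saved under pics/ and viewed, at most 13 in all, crops included, and the job is handed in when it is done.

Besides the shell and the picture viewer there is one more tool, called after "Request:" by a JSON object that holds its "op" and its "data". play_rows: Moves the arm, as the interface text tells. Its arguments: {"type":"object","properties":{"targets":{"type":"array"}},"required":["targets"]}

```bash
mkdir -p pics; cat > h.py <<'E'
import numpy as np, cv2
from cell import ctrl
NAMES="tray bin jig stop_bar block1 screwdriver offcut pliers glue tape meter screw_box".split()
def pts(cam,depth):
    c=ctrl.calibration(cam); f=200/np.tan(np.radians(c["vfov"])/2)
    v,u=np.mgrid[:400,:640]
    P=np.stack([(u-c["cx"])/f*depth,(v-c["cy"])/f*depth,depth,np.ones_like(depth)],-1)
    W=(P@np.array(c["extrinsics"]).T)[...,:3]; W[depth==0]=np.nan
    return W
def save(n,im): cv2.imwrite(n,im[...,::-1])
E
python3 - <<'E'
from h import *
s=ctrl.read_state(); print(s)
for cam in("scene","top"):
    im,d=ctrl.get_image(cam); save(f"pics/{cam}0.png",im); np.savez(f"{cam}0.npz",im=im,d=d)
    W=pts(cam,d)
    for n in NAMES:
        for r in ctrl.trace(cam,n)[:5]:
            if r["confidence"]<.3: continue
            m=r["pixels"]&~np.isnan(W[...,0]); q=W[m]
            print(cam,n,round(r["confidence"],2),np.round(r["bbox"]).astype(int).tolist(),"med",np.nanmedian(q,0).round(),"zmax",np.percentile(q[:,2],98).round(), "rgb",im[m].mean(0).round())
E
```

```text
{'clock': 0.0, 'qpos': array([-1.36279442,  0.62936943,  0.03843597,  1.51844113, -0.02700467,
        0.99631649, -0.0200121 ]), 'qd': array([ 1.23649164e-03, -2.69076499e-03, -3.92757240e-05, -9.35731305e-04,
        1.14628220e-03,  7.90750739e-04, -1.64568076e-04]), 'tau': array([ 3.21479629e-04, -5.63396287e+01,  1.22603025e+00, -1.93441683e+01,
        1.08651826e-02,  1.03093139e-02, -1.72199270e-05]), 'eef_pos': array([175.55606101, 625.1946909 , 255.35047158]), 'tool_rot': array([-3.13957624e+00,  2.21784918e-05,  2.86777931e+00]), 'force': array([-0.68505927, -0.34668391,  0.01273123]), 'torque': array([-0.00213338, -0.00705264,  0.04936339]), 'gripper_force': 0.0, 'width': 84.97181540093362}
scene tray 0.55 [377, 149, 427, 186] med [570. 269.  21.] zmax 76.0 rgb [127. 107.  81.]
scene tray 0.4 [196, 229, 232, 256] med [ 497. -299.   33.] zmax 45.0 rgb [142. 120.  90.]
scene bin 0.86 [314, 102, 378, 161] med [312. 216.  19.] zmax 61.0 rgb [149.  90. 101.]
scene bin 0.79 [286, 174, 361, 245] med [533.   7.  10.] zmax 61.0 rgb [91. 89. 85.]
scene bin 0.78 [188, 148, 252, 201]
[... 1869 characters left out ...]
402, 211, 430, 231] med [ 487. -299.   38.] zmax 47.0 rgb [150. 126.  92.]
top screwdriver 0.63 [368, 190, 374, 236] med [ 477. -149.   22.] zmax 28.0 rgb [36. 34. 34.]
top offcut 0.6 [274, 186, 282, 232] med [524. 144.   8.] zmax 13.0 rgb [202. 172. 123.]
top pliers 0.88 [305, 131, 355, 146] med [774. -27.  10.] zmax 17.0 rgb [155.  60.  57.]
top glue 0.62 [359, 146, 376, 164] med [ 676. -149.   82.] zmax 123.0 rgb [146. 115. 102.]
top tape 0.58 [261, 136, 288, 163] med [730. 165.  19.] zmax 25.0 rgb [20. 20. 20.]
top meter 0.67 [448, 174, 480, 218] med [ 551. -464.   32.] zmax 39.0 rgb [35. 43. 36.]
top screw_box 0.78 [169, 184, 194, 216] med [567. 454.  30.] zmax 36.0 rgb [169. 136. 130.]
```

View pics/top0.png

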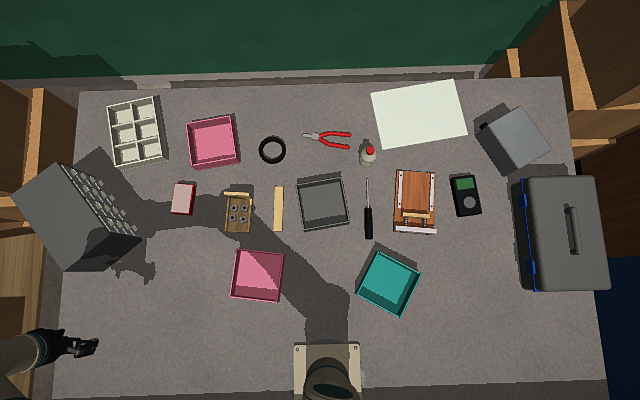

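View pics/scene0.png

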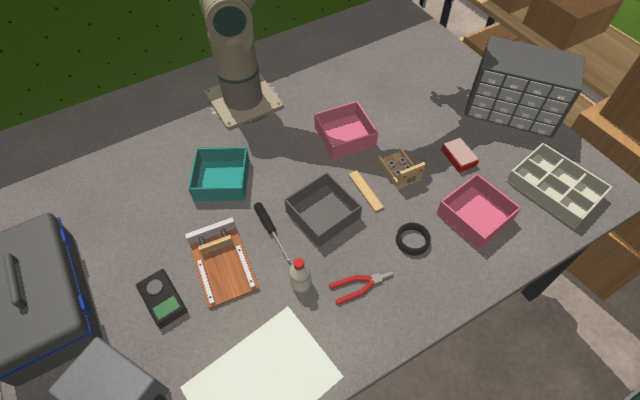

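The top view shows the grey bin at about (322,203), the tray at about (238,211) with its tall panel on the far side and the open end towards the robot. The jig is at about (414,202), with its housing and stop bar at the near end. The scene view agrees. I'll move over the tray so the wrist camera can measure it.

Request:
{"op": "play_rows", "data": {"targets": [[0, -5, -2, 0, 8], [0, -10, -4.5, 0, 16], [0, -15, -7, 0, 24], [0, -19, -9, 0, 32], [0, -23, -11, 0, 40], [0, -27, -13, 0, 48], [0, -31, -15, 0, 56], [0, -35, -17, 0, 64], [0, -39, -19, 0, 72], [0, -42, -20, 0, 74]]}}

```text
clock: 2.3
eef_pos: [528.3, 316.3, 256.7]
tool_rot: [3.14, 0.001, 1.569]
force: [0.5, 0.5, 0.3]
width: 85.4
gripper_force: 0.0
```

```bash
cat >> h.py <<'E'
from scipy.spatial.transform import Rotation as Ro
def wpts(d,s):
    c=ctrl.calibration("wrist"); f=200/np.tan(np.radians(c["vfov"])/2)
    v,u=np.mgrid[:400,:640]; x=u-c["cx"]; y=v-c["cy"]; r=np.hypot(x,y)+1e-9; t=r/f
    k=d*np.tan(t)/r
    P=np.stack([x*k,y*k,d,np.ones_like(d)],-1)@np.array(c["mount"]).T
    W=P[...,:3]@Ro.from_euler("xyz",s["tool_rot"]).as_matrix().T+s["eef_pos"]; W[(d==0)|(t>1.4)]=np.nan
    return W
def rect(q):
    (c,wh,a)=cv2.minAreaRect(q[:,:2].astype(np.float32)); return np.round(c,1),np.round(wh,1),round(a,2)
def sel(W,x0,x1,y0,y1,z0,z1):
    with np.errstate(invalid="ignore"):
        m=(W[...,0]>x0)&(W[...,0]<x1)&(W[...,1]>y0)&(W[...,1]<y1)&(W[...,2]>z0)&(W[...,2]<z1)
    return W[m]
E
python3 - <<'E'
from h import *
s=ctrl.read_state(); print(s["clock"],s["eef_pos"],s["tool_rot"],s["qpos"].round(2))
im,d=ctrl.get_image("wrist"); save("pics/w1.png",im); np.savez("w1.npz",im=im,d=d,p=s["eef_pos"],r=s["tool_rot"])
W=wpts(d,s)
for nm,w in(("wrist",W),("top",pts("top",np.load("top0.npz")["d"])),("scene",pts("scene",np.load("scene0.npz")["d"]))):
    print(nm)
    for k,b in dict(panel=(480,680,200,340,70,80),tray=(440,680,190,350,15,80),walls=(440,680,190,350,20,27),bin=(420,660,-110,110,52,66),jighouse=(400,620,-400,-200,43,50),jigrail=(400,680,-400,-200,18,26),bar=(400,620,-400,-200,30,43),bench=(560,580,100,120,-9,9)).items():
        q=sel(w,*b)
        if len(q)>8: print(k,len(q),rect(q),np.median(q,0).round(1))
E
```

```text
2.3 [528.29230133 316.29490791 256.6591881 ] [3.14027472e+00 1.45668078e-03 1.56926343e+00] [-0.83  0.61  0.4   1.63 -0.27  0.96 -0.34]
wrist
panel 695 (array([573.8, 269.7]), array([80.2, 11. ]), 85.22) [573.8 273.2  73.9]
tray 3553 (array([519.7, 274. ]), array([ 80.8, 119.8]), 85.51) [539.1 277.   23.4]
walls 2068 (array([519.3, 274. ]), array([ 80.8, 119. ]), 85.51) [517.9 281.9  22.9]
bench 148 (array([570. , 110.1]), array([19.5, 20. ]), 2.0) [569.7 110.5  -0.9]
top
panel 81 (array([571.2, 267.7]), array([80.1, 10.4]), 84.78) [571.8 268.8  74. ]
tray 474 (array([568.3, 277.8]), array([237.5,  99.2]), 7.19) [535.4 266.4  24.1]
walls 252 (array([512.8, 272.8]), array([ 80.5, 109. ]), 85.16) [517.1 271.4  23.1]
bin 315 (array([535.9,  -1.3]), array([150.4, 149.6]), 8.37) [536.2  -3.2  58.4]
jighouse 213 (array([ 466.9, -295.8]), array([128.8,  59.6]), 83.42) [ 446.8 -294.2   45.6]
jigrail 283 (array([ 534.7, -301.9]), array([119.3, 204.5]), 81.34) [ 566.2 -277.9   21.1]
bar 185 (array([ 466.5, -295.7]), array([130.3,  63. ]), 82.45) [ 476.2 -298.6   38.6]
bench 36 (array([570.1, 110. ]), array([17.2, 18.4]), 89.4) [570.2 109.9  -1.2]
scene
panel 104 (array([575.8, 272.2]), array([79.9, 13.4]), 85.58) [576.6 269.2  74. ]
tray 703 (array([521.9, 276.7]), array([ 83.2, 123.6]), 85.58) [571.4 265.8  26. ]
walls 266 (array([522. , 276.8]), array([ 83.1, 123.4]), 85.74) [514.2 264.7  23.3]
bin 506 (array([540.4,   2.1]), array([152.6, 151.6]), 8.17) [5.452e+02 2.000e-01 5.800e+01]
jighouse 264 (array([ 472.2, -292.5]), array([129.1,  62.9]), 83.37) [ 452.4 -291.3   44.7]
jigrail 529 (array([ 547. , -300.6]), array([127.6, 188.4]), 83.84) [ 565.4 -299.6   21.3]
bar 397 (array([ 471.7, -292.9]), array([127.7,  64. ]), 82.41) [ 467.8 -294.6   38.4]
bench 20 (array([570.8, 113.7]), array([13.2, 18. ]), 86.95) [ 5.704e+02  1.160e+02 -3.000e-01]
```

View pics/w1.png

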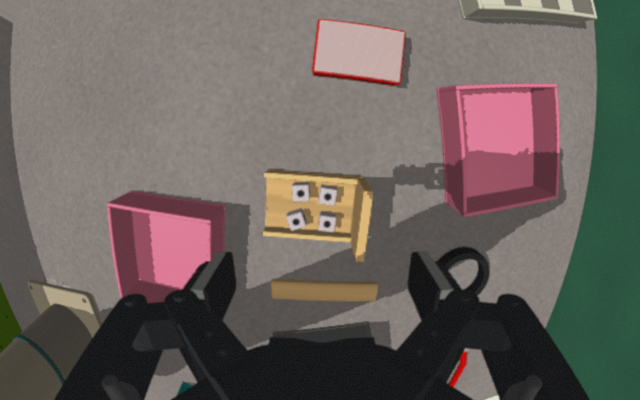

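The wrist view shows the tray at about (320,205) with the four blocks inside. Its panel is on the right at about (362,222), and the open end points towards the robot. The moves have no tilt axis, so before gripping I'll check what the arm does at the edge of its reach.

Request:
{"op": "play_rows", "data": {"targets": [[0, 0, 5, 0, 0], [0, 0, 10, 0, 0], [0, 0, 15, 0, 0], [0, 0, 20, 0, 0], [0, 0, 25, 0, 0], [0, 0, 30, 0, 0], [0, 0, 35, 0, 0], [0, 0, 40, 0, 0], [0, 0, 45, 0, 0], [0, 0, 50, 0, 0]]}}

```text
clock: 3.35
eef_pos: [876.6, 293.0, 232.0]
tool_rot: [3.106, -0.012, 1.574]
force: [0.3, -0.0, 0.6]
width: 85.3
gripper_force: 0.0
```

Request:
{"op": "play_rows", "data": {"targets": [[0, 0, 0, 0, 0]]}}

```text
clock: 3.45
eef_pos: [877.6, 290.4, 233.2]
tool_rot: [3.102, -0.005, 1.571]
force: [-0.0, -1.7, -0.9]
width: 85.6
gripper_force: 0.0
```

Request:
{"op": "play_rows", "data": {"targets": [[0, 0, -5, 0, 0], [0, 0, -10, 0, 0], [0, 0, -15, 0, 0], [0, 0, -20, 0, 0], [0, 0, -20, 0, 0]]}}

```text
clock: 3.95
eef_pos: [692.7, 297.7, 227.4]
tool_rot: [3.107, -0.014, 1.584]
force: [0.9, 1.0, 0.0]
width: 85.6
gripper_force: 0.0
```

The tilt picked up at the reach limit stays with the tool, so pushing at the boundary can tip it on purpose. I'll measure how strong this is at azimuth 0, before taking the tray.

Request:
{"op": "play_rows", "data": {"targets": [[0, -5, 0, 0, 0], [0, -10, 0, 0, 0], [0, -15, 2, 0, 0], [0, -20, 4, 0, 0], [0, -25, 8, 0, 0], [0, -30, 12, 0, 0], [0, -30, 14, 0, 0]]}}

```text
clock: 4.65
eef_pos: [838.3, -4.5, 230.8]
tool_rot: [3.105, -0.015, 1.578]
force: [2.2, 0.2, 1.0]
width: 85.2
gripper_force: 0.0
```

Request:
{"op": "play_rows", "data": {"targets": [[0, 0, 50, 0, 0], [0, 0, 50, 0, 0], [0, 0, 50, 0, 0], [0, 0, 50, 0, 0], [0, 0, 50, 0, 0], [0, 0, 50, 0, 0], [0, 0, 50, 0, 0], [0, 0, 50, 0, 0], [0, 0, 50, 0, 0], [0, 0, 50, 0, 0]]}}

```text
clock: 5.65
eef_pos: [948.2, 0.1, 196.0]
tool_rot: [3.056, -0.013, 1.578]
force: [-0.2, -0.1, -0.0]
width: 85.4
gripper_force: 0.0
```

```bash
python3 -c "
from h import *
s=ctrl.read_state(); print(s['clock'],s['eef_pos'],s['tool_rot'],s['qpos'].round(3))"
```

```text
5.65 [9.48156328e+02 7.71293518e-02 1.95974569e+02] [ 3.05567471 -0.0127129   1.57808916] [-0.084  1.355  1.107  0.184 -1.099  1.617  0.087]
```

Request:
{"op": "play_rows", "data": {"targets": [[0, 0, -5, -1, 8], [0, 0, -10, -2, 16], [0, 0, -15, -3, 25], [0, 0, -20, -4, 33], [0, 0, -25, -5, 42], [0, 0, -30, -6, 50], [0, 0, -35, -7, 58], [0, 0, -35, -7, 66], [0, 0, -35, -7, 75], [0, 0, -35, -7, 84]]}}

```text
clock: 6.65
eef_pos: [589.3, -3.0, 236.4]
tool_rot: [3.136, -0.085, 0.257]
force: [1.9, 0.1, 0.6]
width: 85.3
gripper_force: 0.0
```

```bash
cat > st.py <<'E'
from h import *
s=ctrl.read_state(); z=Ro.from_euler("xyz",s["tool_rot"]).as_matrix()
print(round(s['clock'],2),s['eef_pos'].round(1),"q",s['qpos'].round(2),"zax deg",np.degrees(z[:2,2]).round(1),"tooly az",np.degrees(np.arctan2(z[1,1],z[0,1])).round(1),"F",s["force"].round(1),s["width"].round(1))
E
python3 st.py
```

```text
Traceback (most recent call last):
  File "st.py", line 3, in <module>
    print(round(s['clock'],2),s['eef_pos'].round(1),"q",s['qpos'].round(2),"zax deg",np.degrees(z[:2,2]).round(1),"tooly az",np.degrees(np.arctan2(z[1,1],z[0,1])).round(1),"F",s["force"].round(1),s["width"].round(1))
                                                                                                                                                                                                    ^^^^^^^^^^^^^^^^
AttributeError: 'float' object has no attribute 'round'
```

Request:
{"op": "play_rows", "data": {"targets": [[0, 0, 0, 0, 8], [0, 0, 0, 0, 16], [0, 0, 0, 0, 25], [0, 0, 0, 0, 33], [0, 0, 0, 0, 42], [0, 0, 0, 0, 50], [0, 0, 0, 0, 58], [0, 0, 0, 0, 66], [0, 0, 0, 0, 75], [0, 0, 0, 0, 84]]}}

```text
clock: 7.65
eef_pos: [593.4, -3.2, 235.8]
tool_rot: [-3.057, -0.019, -1.192]
force: [0.1, 0.7, -0.0]
width: 85.4
gripper_force: 0.0
```

```bash
python3 st.py
```

```text
Traceback (most recent call last):
  File "st.py", line 3, in <module>
    print(round(s['clock'],2),s['eef_pos'].round(1),"q",s['qpos'].round(2),"zax deg",np.degrees(z[:2,2]).round(1),"tooly az",np.degrees(np.arctan2(z[1,1],z[0,1])).round(1),"F",s["force"].round(1),s["width"].round(1))
                                                                                                                                                                                                    ^^^^^^^^^^^^^^^^
AttributeError: 'float' object has no attribute 'round'
```

```bash
sed -i 's/s\["width"\].round(1)/round(s["width"],1)/' st.py; python3 st.py
```

```text
7.65 [593.4  -3.2 235.8] q [-0.71  0.92  1.31  1.8  -1.04  1.19 -1.84] zax deg [4.9 0.8] tooly az -158.2 F [ 0.1  0.7 -0. ] 85.4
```

Request:
{"op": "play_rows", "data": {"targets": [[0, 0, 0, 0, 8], [0, 0, 0, 0, 16], [0, 0, 0, 0, 25], [0, 0, 0, 0, 33], [0, 0, 0, 0, 42], [0, 0, 0, 0, 50], [0, 0, 0, 0, 58], [0, 0, 0, 0, 66], [0, 0, 0, 0, 75], [0, 0, 0, 0, 84]]}}

```text
clock: 8.65
eef_pos: [548.5, -51.2, 223.6]
tool_rot: [-3.12, 0.119, -2.504]
force: [0.9, -0.5, 0.3]
width: 85.4
gripper_force: 0.0
```

```bash
python3 st.py
```

```text
8.65 [548.5 -51.2 223.6] q [-0.64  0.89  1.32  1.94 -1.1   1.15 -2.94] zax deg [6.2 3.1] tooly az 126.4 F [ 0.9 -0.5  0.3] 85.4
```

Request:
{"op": "play_rows", "data": {"targets": [[0, 0, 0, 0, 8], [0, 0, 0, 0, 16], [0, 0, 0, 0, 25], [0, 0, 0, 0, 33], [0, 0, 0, 0, 42], [0, 0, 0, 0, 50], [0, 0, 0, 0, 58], [0, 0, 0, 0, 66], [0, 0, 0, 0, 75], [0, 0, 0, 0, 84]]}}

```text
clock: 9.65
eef_pos: [332.9, -184.6, 210.5]
tool_rot: [2.906, 0.141, 2.976]
force: [-0.2, 0.1, -0.2]
width: 85.6
gripper_force: 0.0
```

```bash
python3 st.py
```

```text
9.65 [ 332.9 -184.6  210.5] q [-0.14  0.73  1.32  2.32 -1.1   1.15 -2.94] zax deg [ 9.9 11.9] tooly az 82.5 F [-0.2  0.1 -0.2] 85.6
```

```bash
cat > model.py <<'E'
import numpy as np, itertools
from scipy.optimize import least_squares
from scipy.spatial.transform import Rotation as Ro
LO=np.array([-3.06,-.37,-1.25,.18,-1.1,.23,-2.94]); HI=np.array([3.06,2.12,1.32,2.47,4.24,1.98,2.94])
S=[([-1.36279,0.62937,0.038436,1.518441,-0.0270,0.99632,-0.02001],(175.56,625.19,255.35),(-3.13958,0,2.86778)),
([-0.83,0.61,0.4,1.63,-0.27,0.96,-0.34],(528.3,316.3,256.7),(3.1403,.0015,1.5693)),
([-0.084,1.355,1.107,0.184,-1.099,1.617,0.087],(948.156,.077,195.97),(3.05567,-.01271,1.57809)),
([-0.71,0.92,1.31,1.8,-1.04,1.19,-1.84],(593.4,-3.2,235.8),(-3.057,-.019,-1.192)),
([-0.64,0.89,1.32,1.94,-1.1,1.15,-2.94],(548.5,-51.2,223.6),(-3.12,.119,-2.504)),
([-0.14,0.73,1.32,2.32,-1.1,1.15,-2.94],(332.9,-184.6,210.5),(2.906,.141,2.976))]
ax="zyzyzyz"
def fk(q,P):
    sg=P["s"]; R=Ro.from_euler("z",P["o1"]); p=np.array([0,0,P["L"][0]])
    for i in range(7):
        R=R*Ro.from_euler(ax[i],sg[i]*q[i])
        j={1:1,3:2,5:3}.get(i)
        if j: p=p+R.apply([P["L"][3+j],0,P["L"][j]])
    return p,R*Ro.from_euler("z",P["o7"])
def load():
    z=np.load("P.npz"); return dict(s=z["s"],o1=float(z["o1"]),o7=float(z["o7"]),L=z["L"])
def ik(q0,pt,Rt,w,P):
    def f(q):
        p,R=fk(q,P); return np.r_[(pt-p)/1000,w*(Rt*R.inv()).as_rotvec(),1e-3*(q-q0)]
    return least_squares(f,np.clip(q0,LO+.002,HI-.002),bounds=(LO,HI)).x
def call(q,sh,spin,w,P,n=10):
    "sh in cm, tool axes at the start"
    p0,R0=fk(q,P)
    for k in range(1,n+1):
        q=ik(q,p0+R0.apply(np.array(sh)*10)*k/n,R0*Ro.from_euler("z",spin*k/n,degrees=True),w,P)
    return q
def tilt(q,P):
    p,R=fk(q,P); M=R.as_matrix(); return p,np.degrees(M[:2,2]),np.degrees(np.arctan2(M[1,1],M[0,1]))
E
python3 - <<'E'
from model import *
best=[]
for s in itertools.product([1,-1],repeat=7):
    if s[1]<0: continue
    def res(v,s=s):
        P=dict(s=s,o1=v[0],o7=v[1],L=v[2:]*1000); r=[]
        for q,p,e in S:
            a,R=fk(q,P); r+=[*(a-p)/1000,*(R.inv()*Ro.from_euler("xyz",e)).as_rotvec()]
        return r
    for o7 in(0,1.57,3.14,-1.57):
        m=least_squares(res,[0,o7,.33,.4,.4,.25,0,0,0],max_nfev=25); best.append((m.cost,s,m.x))
best.sort(key=lambda t:t[0])
for b in best[:3]: print(b[0],b[1],b[2].round(3))
c,s,v=best[0]; np.savez("P.npz",s=s,o1=v[0],o7=v[1],L=v[2:]*1000)
P=load()
for q,p,e in S:
    a,R=fk(q,P); print((a-p).round(1),np.degrees((R.inv()*Ro.from_euler("xyz",e)).magnitude()).round(2))
for w in(.1,.3,.6,1,2):
    print(w,"S4",*[x.round(1) for x in tilt(call(np.array(S[3][0]),[0,0,0],84,w,P),P)],"S5",*[x.round(1) for x in tilt(call(np.array(S[4][0]),[0,0,0],84,w,P),P)])
E
```

```text
0.0002121503474961587 (-1, 1, -1, 1, -1, 1, -1) [-0.032  1.541  0.326  0.557  0.392  0.31  -0.007 -0.009  0.007]
0.00021215034749615878 (-1, 1, -1, 1, -1, 1, -1) [-0.032  1.541  0.326  0.557  0.392  0.31  -0.007 -0.009  0.007]
0.0002121503474961679 (-1, 1, -1, 1, -1, 1, -1) [-0.032  1.541  0.326  0.557  0.392  0.31  -0.007 -0.009  0.007]
[-7.2  0.8  8.6] 0.1
[-6.   3.8  1.2] 0.27
[ 0.6 -4.2  1.9] 0.16
[ 0.5 -1.7 -3.5] 0.21
[ 0.9 -1.9 -4.5] 0.29
[ 1.9 -0.8 -3.8] 0.55
0.1 S4 [589.4  -9.6 232.1] [6.9 5.2] 133.8 S5 [541.5 -70.1 207.3] [29.3 29.6] 111.9
0.3 S4 [564.5 -35.3 229.9] [6.5 4.6] 129.2 S5 [ 341.4 -114.8  209.6] [14.5 30.3] 73.0
0.6 S4 [534.1 -67.  218.6] [6.3 3.4] 123.5 S5 [ 246.6 -188.1  182.2] [13.9 16.7] 57.2
1 S4 [515.8 -85.2 209.2] [5.7 2.2] 120.4 S5 [ 186.9 -247.1  174.4] [10.6  9.1] 49.9
2 S4 [503.7 -96.5 202.7] [5.1 1.3] 118.4 S5 [ 140.4 -280.9  173.6] [7.6 4.5] 44.8
```

```bash
cat >> model.py <<'E'
def jac(q,P):
    p,R=fk(q,P); J=np.zeros((6,7)); h=1e-5
    for i in range(7):
        d=q.copy(); d[i]+=h; a,B=fk(d,P); J[:3,i]=(a-p)/1000/h; J[3:,i]=(B*R.inv()).as_rotvec()/h
    return p,R,J
VM=.7*np.array([2.57,2.57,3.14,3.14,3.14,3.14,3.14])
def dls(q,sh,spin,P,n=10,lam=.05,K=5,w=1.,mode="end",lim=True):
    p0,R0=fk(q,P); q=np.array(q,float); W=np.array([1,1,1,w,w,w])
    T=p0+R0.apply(np.array(sh)*10); sp=np.radians(spin); D=np.linalg.norm(T-p0)
    pc,ac=p0.copy(),0.
    for k in range(1,n+1):
        t=1 if mode=="end" else k/n
        pg=p0+(T-p0)*t; ag=sp*t
        dv=pg-pc; m=np.linalg.norm(dv); pc=pc+dv*min(1,50/max(m,1e-9)); da=ag-ac; ac+=np.clip(da,-.15,.15)
        qs=q.copy()
        for _ in range(K):
            p,R,J=jac(q,P); e=np.r_[(pc-p)/1000,(R0*Ro.from_euler("z",ac)*R.inv()).as_rotvec()]
            n_=np.linalg.norm(e[:3]); Jw=J*W[:,None]
            q=np.clip(q+Jw.T@np.linalg.solve(Jw@Jw.T+lam**2*np.eye(6),e*W),LO,HI)
        if lim:
            r=np.max(np.abs(q-qs)/(VM*.1)); q=qs+(q-qs)/max(1,r)
    return q
E
python3 - <<'E'
from model import *
P=load(); f=lambda t:" ".join(str(x.round(1)) for x in t)
q2=np.array(S[2][0])
q2a=ik(q2,np.array([838.3,-4.5,230.8]),Ro.from_euler("xyz",[3.105,-.015,1.578]),1,P)
print("start",q2a.round(2)); print("want S4 548 -51 224 [6.2 3.1] 126 | S5 333 -185 210 [9.9 11.9] 82 | S2 948 0 196 [4.9 ..] 90; S2start 2.1")
for w in(.5,1.):
  print("lsq",w,f(tilt(call(q2a,[0,50,0],0,w,P),P)))
  for lam in(.02,.1,.3):
    for K in(1,5,30):
        print(w,lam,K,"S4",f(tilt(dls(S[3][0],[0,0,0],84,P,lam=lam,K=K,w=w),P)),"S5",f(tilt(dls(S[4][0],[0,0,0],84,P,lam=lam,K=K,w=w),P)),"S2",f(tilt(dls(q2a,[0,50,0],0,P,lam=lam,K=K,w=w),P)))
E
```

```text
start [-0.35  1.16  1.14  0.9  -1.01  1.49  0.45]
want S4 548 -51 224 [6.2 3.1] 126 | S5 333 -185 210 [9.9 11.9] 82 | S2 948 0 196 [4.9 ..] 90; S2start 2.1
lsq 0.5 [1.0459e+03 1.0000e-01 1.9860e+02] [22.1  0.7] 0.1
0.5 0.02 1 S4 [579.   33.1 201. ] [0.9 4.7] 138.2 S5 [419.1  53.  162.9] [-13.5  27.9] 112.9 S2 [ 595.9 -344.8 -180.2] [-21.9  35.3] -134.3
0.5 0.02 5 S4 [573.9  36.3 197.3] [-0.   5.2] 138.0 S5 [394.   91.9 179.7] [-14.1  36.8] 105.5 S2 [ 788.1 -146.7  280.8] [-12.  -15.1] -16.5
0.5 0.02 30 S4 [573.7  36.4 197.2] [-0.1  5.2] 138.0 S5 [389.7 103.4 186.1] [-13.9  39.7] 102.3 S2 [ 706.3 -225.9  277.2] [-17.9 -15.6] -22.8
0.5 0.1 1 S4 [575.4  23.5 200.7] [1.3 4.4] 136.9 S5 [409.7  33.1 159.1] [-11.5  27.1] 109.4 S2 [ 896.4 -184.5   68.2] [-3.3  4.8] -44.4
0.5 0.1 5 S4 [571.7  26.5 197.9] [0.5 4.9] 136.8 S5 [386.9  70.  172.2] [-11.8  35.4] 102.3 S2 [ 887.7 -177.1   68.3] [-5.  6.] -46.7
0.5 0.1 30 S4 [571.6  26.7 197.8] [0.5 4.9] 136.8 S5 [383.7  77.4 175.6] [-11.7  37.2] 100.5 S2 [ 887.3 -175.9   68. ] [-5.1  6.1] -46.8
0.5 0.3 1 S4 [560.2 -14.6 203. ] [2.9 3.6] 131.6 S5 [35
[... 913 characters left out ...]
 799.2 -143.9   64.8] [-20.8  15.7] -56.4
1.0 0.1 5 S4 [571.3  28.8 196.1] [0.2 4.9] 137.1 S5 [385.   74.1 170.2] [-12.4  35.4] 102.4 S2 [ 790.6 -118.    47. ] [-22.8  19.2] -62.5
1.0 0.1 30 S4 [571.2  28.9 196. ] [0.2 4.9] 137.1 S5 [382.1  80.6 173.2] [-12.3  36.9] 100.8 S2 [ 791.2 -116.8   48.1] [-22.7  19.2] -62.4
1.0 0.3 1 S4 [557.7 -11.9 193.9] [1.7 3.3] 131.9 S5 [333.9 -42.5 134.3] [-6.4 23.5] 89.2 S2 [953.5 -34.1 163.6] [4.8 1.1] -6.8
1.0 0.3 5 S4 [555.7 -11.6 192.9] [1.5 3.4] 131.7 S5 [314.3 -12.1 134.9] [-5.9 28.5] 82.8 S2 [952.4 -33.2 162.9] [4.6 1.4] -7.4
1.0 0.3 30 S4 [555.7 -11.5 192.8] [1.5 3.4] 131.7 S5 [313.1  -9.4 134.9] [-5.9 28.9] 82.2 S2 [952.4 -33.2 162.9] [4.6 1.4] -7.4
```

```bash
cat >> model.py <<'E'
def reb(q,sh,spin,P,n=10,w=.55,rows=None):
    "each row steps from the reached pose; rows: list of (sh,spin)"
    p0,R0=fk(q,P); q=np.array(q,float)
    for s_,a_ in (rows or [(sh,spin)]*n):
        T=p0+R0.apply(np.array(s_)*10); RT=R0*Ro.from_euler("z",a_,degrees=True)
        p,R=fk(q,P); d=T-p; m=np.linalg.norm(d); rv=(RT*R.inv()).as_rotvec(); a=np.linalg.norm(rv)
        qn=ik(q,p+d*min(1,50/max(m,1e-9)),Ro.from_rotvec(rv*min(1,.15/max(a,1e-9)))*R,w,P)
        q=q+(qn-q)/max(1,np.max(np.abs(qn-q)/(VM*.1)))
    return q
E
python3 - <<'E'
from model import *
P=load(); f=lambda t:" ".join(str(x.round(1)) for x in t)
q2=np.array(S[2][0])
q2a=ik(q2,np.array([838.3,-4.5,230.8]),Ro.from_euler("xyz",[3.105,-.015,1.578]),1,P)
print("want S4 548 -51 224 [6.2 3.1] 126 | S5 333 -185 210 [9.9 11.9] 82 | S2 948 0 196 [4.9 ..] 0; S2start 2.1")
rr=[([0,0,0],a) for a in(8,16,25,33,42,50,58,66,75,84)]
for w in(.2,.3,.4,.5,.7,1):
    print(w,"S4",f(tilt(reb(S[3][0],0,0,P,w=w,rows=rr),P)),"S5",f(tilt(reb(S[4][0],0,0,P,w=w,rows=rr),P)),"S2",f(tilt(reb(q2a,[0,50,0],0,P,w=w),P)))
E
```

```text
want S4 548 -51 224 [6.2 3.1] 126 | S5 333 -185 210 [9.9 11.9] 82 | S2 948 0 196 [4.9 ..] 0; S2start 2.1
0.2 S4 [585.1 -14.1 232.3] [6.5 4.2] 133.2 S5 [540.5 -62.  217. ] [12.  16.1] 121.7 S2 [1100.4   -1.4  222.5] [32.   0.6] -0.0
0.3 S4 [576.2 -23.7 231. ] [6.6 4.1] 131.5 S5 [525.8 -73.9 217.3] [ 8.6 15.5] 119.9 S2 [ 9.927e+02 -9.000e-01  2.029e+02] [13.   0.8] 0.2
0.4 S4 [566.5 -34.2 228.3] [6.6 3.9] 129.6 S5 [ 476.7 -103.3  225.4] [ 5.2 14.8] 111.1 S2 [ 9.633e+02 -8.000e-01  1.981e+02] [7.6 0.8] 0.3
0.5 S4 [557.3 -44.2 224.8] [6.5 3.6] 127.9 S5 [ 396.2 -152.4  215.6] [ 8.7 13.8] 95.1 S2 [ 9.527e+02 -7.000e-01  1.966e+02] [5.6 0.9] 0.3
0.7 S4 [542.  -60.3 217.9] [6.2 2.9] 125.0 S5 [ 280.7 -201.8  194.1] [9.6 8.9] 73.3 S2 [ 9.435e+02 -7.000e-01  1.954e+02] [3.9 0.9] 0.4
1 S4 [526.6 -76.  210.4] [5.7 2.1] 122.3 S5 [ 204.8 -243.7  181.8] [8.  5.5] 58.4 S2 [ 9.386e+02 -6.000e-01  1.948e+02] [3.  0.9] 0.4
```

```bash
cat >> model.py <<'E'
def toshift(R,dw): return R.inv().apply(np.array(dw,float))/10
def wc(q,dw,spin,n,P,w=.58):
    R=fk(q,P)[1]; return reb(q,toshift(R,dw),spin,P,n=n,w=w)
def show(t,q,P):
    p,z,a=tilt(q,P); print(t,p.round(0),"zax",z.round(1),"az",a.round(0),"q",q.round(2),flush=True)
E
python3 - <<'E'
from model import *; from cell import ctrl
P=load(); q=ctrl.read_state()["qpos"]; show("now",q,P)
q=wc(q,[0,350,60],-86,10,P); show("a",q,P)
q=wc(q,[-80,100,0],-86,10,P); show("b",q,P)
for k in range(4):
    u=np.array([np.cos(np.radians(50)),np.sin(np.radians(50)),0]); q=wc(q,-u*100,0,2,P); show("in",q,P)
# generic: at azimuth 0, home-like pose, tool y radial
q=ik(np.array([0,.63,0,1.52,0,1.0,0]),np.array([600,0,260.]),Ro.from_euler("xyz",[np.pi,0,np.pi/2]),.58,P); show("home0",q,P); qh=q
for z in(-100,100,250):
    q=wc(qh,[-230,0,z],0,7,P); show(f"inner z{z}",q,P)
    for k in range(4): q=wc(q,[-100,0,0],0,2,P); show(" in",q,P)
for z in(-100,100,250):
    q=wc(qh,[260,0,z],0,7,P); show(f"outer z{z}",q,P)
    for k in range(5): q=wc(q,[100,0,0],0,2,P); show(" out",q,P)
E
```

```text
now [ 334. -189.  207.] zax [10.3 11.6] az 82.0 q [-0.14  0.73  1.32  2.32 -1.1   1.15 -2.94]
a [334. 161. 267.] zax [10.3 11.6] az 166.0 q [-1.4   0.31  1.29  2.4  -0.89  0.63 -2.79]
b [254. 261. 267.] zax [10.3 11.6] az -108.0 q [-1.71  0.17  1.01  2.42 -0.51  0.4  -2.17]
in [237. 245. 263.] zax [ 7.5 11.3] az -109.0 q [-1.35  0.11  0.61  2.44 -0.33  0.4  -2.36]
in [219. 225. 273.] zax [ 6.1 11.3] az -109.0 q [-0.99  0.03  0.24  2.46 -0.2   0.45 -2.48]
in [186. 178. 308.] zax [ 5.1 10.4] az -109.0 q [-0.79 -0.14  0.09  2.47 -0.13  0.63 -2.51]
in [143. 118. 344.] zax [4.4 9.8] az -109.0 q [-0.76 -0.35  0.13  2.47 -0.07  0.86 -2.49]
home0 [600.  -0. 260.] zax [-0.  0.] az 0.0 q [-0.03  0.56 -0.    1.66  0.    0.92 -0.03]
inner z-100 [370.  -0. 160.] zax [-0.  0.] az 0.0 q [-0.03  0.44 -0.    2.34  0.    0.36 -0.03]
 in [300.  -0. 175.] zax [-1.5  0. ] az 0.0 q [-0.03  0.34  0.    2.47 -0.    0.36 -0.03]
 in [272.  -0. 207.] zax [-3.5  0. ] az 0.0 q [-0.03  0.24  0.    2.47 -0.    0.49 -0.03]
 in [237.  -0. 244.] zax [-5.1  0. ] az 0.0 q [-0.03  0.11  0.    2.47 -0.    0.65 -0.03]
 in
[... 1936 characters left out ...]
1.8] az 6.0 q [-0.01  1.24 -1.25  0.18  1.24  1.75 -0.07]
 out [941.  25. 295.] zax [ 8.1 -1.7] az 6.0 q [-0.01  1.26 -1.25  0.18  1.25  1.68 -0.07]
outer z250 [809.  15. 458.] zax [-0.  -1.4] az 3.0 q [-0.02  0.91 -0.22  0.45  0.2   1.79 -0.05]
 out [825.  35. 458.] zax [ 1.2 -3.1] az 7.0 q [-0.01  0.99 -0.66  0.33  0.63  1.87 -0.08]
 out [847.  39. 450.] zax [ 3.  -3.4] az 8.0 q [-0.02  1.06 -1.09  0.22  1.07  1.93 -0.07]
 out [874.  36. 425.] zax [ 5.2 -3.3] az 8.0 q [-0.03  1.11 -1.25  0.18  1.25  1.89 -0.05]
 out [898.  33. 400.] zax [ 7.5 -3.2] az 8.0 q [-0.02  1.14 -1.25  0.18  1.26  1.82 -0.04]
 out [922.  30. 377.] zax [ 9.9 -3.1] az 8.0 q [-0.02  1.17 -1.25  0.18  1.27  1.75 -0.04]
```

```bash
python3 - <<'E'
from model import *; from cell import ctrl
P=load(); q=ctrl.read_state()["qpos"]
def goto(q,p,spin,n=10): return wc(q,np.array(p)-fk(q,P)[0],spin,n,P)
u=lambda a:np.array([np.cos(np.radians(a)),np.sin(np.radians(a)),0])
for spin in(-86,):
  for rr,z in((330,520),(330,620)):
    q1=goto(q,[400,100,420],-86); show("a",q1,P)
    q1=goto(q1,rr*u(50)+[0,0,z],-60); show("b",q1,P)
    q1=wc(q1,-u(50)*100,0,2,P);show("b2",q1,P)
    for k in range(10):
        z_=tilt(q1,P)[1]; d=-np.r_[z_,0]/np.linalg.norm(z_)
        q1=wc(q1,d*50,0,1,P); show(" in",q1,P)
E
```

```text
a [426.  85. 395.] zax [ 9.4 13. ] az 168.0 q [-1.19  0.21  1.32  2.02 -0.56  1.   -2.94]
b [263. 223. 489.] zax [ 8.1 13.8] az -139.0 q [-0.47 -0.19 -0.11  2.   -0.17  1.09 -2.94]
b2 [201. 147. 489.] zax [ 8.  13.7] az -139.0 q [-0.46 -0.37  0.    2.1  -0.17  1.18 -2.83]
 in [204. 116. 485.] zax [ 6.8 13.5] az -139.0 q [-0.28 -0.37  0.    2.11 -0.21  1.23 -2.64]
 in [205.  85. 482.] zax [ 6.  13.4] az -139.0 q [-0.1  -0.37  0.    2.12 -0.24  1.28 -2.46]
 in [201.  53. 481.] zax [ 5.5 13.3] az -139.0 q [ 0.08 -0.37  0.    2.12 -0.25  1.33 -2.28]
 in [194.  23. 480.] zax [ 5.3 13.2] az -139.0 q [ 0.26 -0.37  0.    2.12 -0.26  1.37 -2.1 ]
 in [175. -24. 480.] zax [ 5.3 13.2] az -139.0 q [ 0.31 -0.37  0.13  2.12 -0.21  1.41 -1.95]
 in [157. -70. 480.] zax [ 5.3 13.2] az -139.0 q [ 0.32 -0.35  0.27  2.11 -0.15  1.44 -1.82]
 in [ 138. -117.  480.] zax [ 5.3 13.2] az -139.0 q [ 0.32 -0.32  0.42  2.08 -0.1   1.45 -1.67]
 in [ 120. -163.  480.] zax [ 5.3 13.2] az -139.0 q [ 0.33 -0.28  0.57  2.04 -0.07  1.47 -1.52]
 in [ 101. -210.  480.] zax [ 5.3 13.2] az -139.0 q [ 0.35 -0.21  0.72  1.99 
[... 626 characters left out ...]
.01 -0.37  0.    1.85 -0.22  1.57 -2.29]
 in [199.  26. 585.] zax [ 5.2 12. ] az -132.0 q [ 0.19 -0.37  0.    1.85 -0.23  1.62 -2.11]
 in [188.  -5. 585.] zax [ 5.1 11.9] az -132.0 q [ 0.37 -0.37  0.    1.85 -0.23  1.66 -1.94]
 in [169. -50. 585.] zax [ 5.1 11.9] az -132.0 q [ 0.37 -0.36  0.14  1.85 -0.18  1.68 -1.81]
 in [149. -96. 585.] zax [ 5.1 11.9] az -132.0 q [ 0.37 -0.35  0.27  1.83 -0.13  1.7  -1.68]
 in [ 129. -142.  585.] zax [ 5.1 11.9] az -132.0 q [ 0.37 -0.31  0.41  1.8  -0.09  1.72 -1.54]
 in [ 109. -188.  585.] zax [ 5.1 11.9] az -132.0 q [ 0.37 -0.27  0.55  1.76 -0.06  1.73 -1.39]
 in [  90. -234.  585.] zax [ 5.1 11.9] az -132.0 q [ 0.39 -0.2   0.7   1.71 -0.05  1.73 -1.22]
```

```bash
cat >> model.py <<'E'
def goto(q,p,spin,P,n=10): return wc(q,np.array(p,float)-fk(q,P)[0],spin,n,P)
def ud(az,el): a,e=np.radians(az),np.radians(el); return np.array([np.cos(a)*np.cos(e),np.sin(a)*np.cos(e),np.sin(e)])
E
python3 - <<'E'
from model import *; from cell import ctrl
P=load(); q=ctrl.read_state()["qpos"]
q=goto(q,[200,-500,400],0,P); show("a",q,P)
q=goto(q,[-200,-560,600],0,P); show("b",q,P); 
q=goto(q,[-430,-520,680],0,P,7); show("c",q,P); qc=q
for el,pe in((0,0),(0,30),(0,45)):
    q1=qc; print("push el",pe)
    for k in range(9):
        t=tilt(q1,P)[1]; az=np.degrees(np.arctan2(-t[1],-t[0])); q1=wc(q1,ud(az,pe)*50,0,1,P); show(" ",q1,P)
E
```

```text
a [ 200. -500.  400.] zax [10.3 11.6] az 82.0 q [ 0.61  0.69  1.26  1.55 -0.76  1.65 -2.94]
b [-162. -554.  567.] zax [10.5 12.8] az 83.0 q [ 1.72  0.55  0.34  0.92 -0.25  1.98 -2.88]
c [-361. -479.  573.] zax [ 8.9 10.6] az 82.0 q [ 2.2   0.57 -0.03  0.83  0.    1.98 -2.68]
push el 0
  [-386. -508.  557.] zax [8.1 9.6] az 82.0 q [ 2.2   0.64 -0.02  0.74  0.    1.98 -2.67]
  [-410. -535.  540.] zax [7.3 8.5] az 82.0 q [ 2.2   0.71 -0.02  0.64  0.    1.98 -2.67]
  [-432. -560.  523.] zax [6.4 7.3] az 82.0 q [ 2.2   0.78 -0.02  0.55  0.    1.98 -2.67]
  [-453. -583.  506.] zax [5.4 6.1] az 82.0 q [ 2.21  0.85 -0.01  0.46  0.    1.98 -2.66]
  [-473. -603.  489.] zax [4.4 4.8] az 82.0 q [ 2.21  0.91 -0.01  0.37  0.    1.98 -2.66]
  [-492. -621.  472.] zax [3.4 3.5] az 82.0 q [ 2.21  0.97 -0.01  0.27  0.    1.98 -2.65]
  [-510. -635.  455.] zax [2.3 2.1] az 82.0 q [ 2.22  1.03 -0.01  0.19  0.    1.98 -2.64]
  [-512. -637.  448.] zax [2.3 2.5] az 82.0 q [ 2.23  1.04 -0.23  0.19  0.2   1.98 -2.67]
  [-514. -640.  441.] zax [2.2 2.6] az 82.0 q [ 2.25  1.05 -0.45  0.18  0.41  1.98 -2.69]
push
[... 949 characters left out ...]
 [6.3 7.1] az 82.0 q [ 2.2   0.61 -0.02  0.72  0.    1.98 -2.67]
  [-395. -514.  593.] zax [4.9 5.4] az 82.0 q [ 2.21  0.62 -0.02  0.66  0.    1.98 -2.67]
  [-406. -524.  601.] zax [3.6 3.6] az 82.0 q [ 2.21  0.64 -0.02  0.61  0.    1.98 -2.67]
  [-418. -533.  608.] zax [2.2 1.9] az 82.0 q [ 2.21  0.66 -0.02  0.55  0.    1.98 -2.66]
  [-431. -538.  616.] zax [0.9 0.2] az 82.0 q [ 2.22  0.67 -0.02  0.5   0.    1.98 -2.65]
  [-453. -530.  626.] zax [-0.4 -1.3] az 82.0 q [ 2.25  0.68 -0.02  0.46  0.    1.98 -2.62]
  [-441. -493.  655.] zax [-0.7 -1.7] az 82.0 q [ 2.28  0.6  -0.02  0.53  0.    1.98 -2.6 ]
  [-424. -457.  683.] zax [-1.1 -2.1] az 82.0 q [ 2.3   0.52 -0.02  0.61  0.    1.98 -2.58]
```

```bash
cat > ts.py <<'E'
import sys
from h import *
s=ctrl.read_state(); R=Ro.from_euler("xyz",s["tool_rot"])
for a in sys.argv[1:]: print(a,(R.inv().apply([float(x) for x in a.split(",")])/10).round(1).tolist())
E
python3 ts.py -133,-315,190 -380,-60,180 -210,40,100 -23,-27,35
```

```text
-133,-315,190 [5.2, -27.7, -27.2]
-380,-60,180 [33.6, -6.5, -25.2]
-210,40,100 [19.8, 3.5, -12.4]
-23,-27,35 [1.3, -2.1, -4.3]
```

Request:
{"op": "play_rows", "data": {"targets": [[0, 0.6, -3.5, -3.4, 0], [0, 1.3, -7, -6.8, 0], [0, 1.9, -10.5, -10.2, 0], [0, 2.6, -14, -13.6, 0], [0, 3.2, -17.5, -17, 0], [0, 3.9, -21, -20.4, 0], [0, 4.5, -24.5, -23.8, 0], [0, 5.2, -28, -27.2, 0]]}}

```text
clock: 10.45
eef_pos: [200.1, -503.9, 401.6]
tool_rot: [2.907, 0.141, 2.98]
force: [1.1, -0.6, -0.1]
width: 85.1
gripper_force: 0.0
```

Request:
{"op": "play_rows", "data": {"targets": [[0, 3.7, -0.7, -2.8, 0], [0, 7.4, -1.4, -5.6, 0], [0, 11.1, -2.1, -8.4, 0], [0, 14.8, -2.8, -11.2, 0], [0, 18.6, -3.5, -14, 0], [0, 22.3, -4.2, -16.8, 0], [0, 26, -5, -19.6, 0], [0, 30, -5.7, -22.4, 0], [0, 33.6, -6.5, -25.2, 0], [0, 33.6, -6.5, -25.2, 0]]}}

```text
clock: 11.45
eef_pos: [-154.0, -557.1, 555.6]
tool_rot: [2.893, 0.141, 2.981]
force: [0.9, -0.5, -1.2]
width: 85.5
gripper_force: 0.0
```

```bash
python3 st.py; python3 - <<'E'
from model import *; from cell import ctrl
P=load(); q=ctrl.read_state()["qpos"]
q=goto(q,[-400,-500,640],0,P,5); show("c",q,P)
for k in range(9):
    t=tilt(q,P)[1]
    if np.hypot(*t)<1: break
    az=np.degrees(np.arctan2(-t[1],-t[0])); R=fk(q,P)[1]; d=ud(az,45)*50; print(toshift(R,d).round(1)); q=wc(q,d,0,1,P); show(" ",q,P)
E
```

```text
11.45 [-154.  -557.1  555.6] q [ 1.69  0.55  0.36  0.92 -0.27  1.98 -2.9 ] zax deg [10.  12.7] tooly az 82.9 F [ 0.9 -0.5 -1.2] 85.5
c [-332. -488.  576.] zax [ 9.3 10.7] az 83.0 q [ 2.18  0.55 -0.07  0.86  0.    1.98 -2.74]
[ 1.4 -2.1 -4.3]
  [-344. -500.  583.] zax [8.1 8.9] az 82.0 q [ 2.18  0.57 -0.06  0.8   0.    1.98 -2.73]
[ 1.5 -2.2 -4.2]
  [-357. -512.  590.] zax [6.9 7.1] az 82.0 q [ 2.18  0.59 -0.06  0.74  0.    1.98 -2.72]
[ 1.7 -2.3 -4.1]
  [-370. -522.  597.] zax [5.7 5.3] az 82.0 q [ 2.19  0.61 -0.05  0.69  0.    1.98 -2.72]
[ 1.9 -2.4 -4. ]
  [-384. -530.  604.] zax [4.4 3.5] az 82.0 q [ 2.19  0.62 -0.05  0.63  0.    1.98 -2.71]
[ 2.2 -2.3 -3.9]
  [-399. -536.  611.] zax [3.2 1.7] az 82.0 q [ 2.2   0.64 -0.05  0.58  0.    1.98 -2.69]
[ 2.6 -2.  -3.8]
  [-417. -537.  619.] zax [1.9 0. ] az 82.0 q [ 2.22  0.65 -0.04  0.53  0.    1.98 -2.67]
[ 3.4 -0.6 -3.6]
  [-440. -524.  631.] zax [ 0.7 -1.4] az 81.0 q [ 2.26  0.65 -0.04  0.5   0.    1.98 -2.63]
[ 1.9  2.9 -3.6]
  [-450. -486.  653.] zax [ 0.  -2.1] az 81.0 q [ 2.31  0.6  -0.05  0.53  0.    1.98 -2.59]
[ 0.6  3.4 -3.7]
  [-446. -447.  678.] zax [-0.5 -2.7] az 81.0 q [ 2.35  0.53 -0.05  0.59  0.    1.98 -2.55]
```

Request:
{"op": "play_rows", "data": {"targets": [[0, 4.7, 1.1, -2.2, 0], [0, 9.4, 2.2, -4.4, 0], [0, 14.1, 3.3, -6.6, 0], [0, 18.8, 4.4, -8.8, 0], [0, 23.5, 5.5, -11, 0]]}}

```text
clock: 11.95
eef_pos: [-317.6, -483.6, 592.1]
tool_rot: [2.986, 0.107, 2.979]
force: [-0.8, -0.8, -0.7]
width: 85.4
gripper_force: 0.0
```

Request:
{"op": "play_rows", "data": {"targets": [[0, 1.4, -2.1, -4.3, 0]]}}

```text
clock: 12.05
eef_pos: [-335.2, -489.7, 618.2]
tool_rot: [3.048, 0.066, 2.962]
force: [0.5, -1.2, 0.7]
width: 85.9
gripper_force: 0.0
```

Request:
{"op": "play_rows", "data": {"targets": [[0, 1.5, -2.2, -4.2, 0]]}}

```text
clock: 12.15
eef_pos: [-340.2, -504.9, 633.6]
tool_rot: [3.102, 0.057, 2.981]
force: [0.5, -0.8, -0.6]
width: 85.5
gripper_force: 0.0
```

Request:
{"op": "play_rows", "data": {"targets": [[0, 1.7, -2.3, -4.1, 0]]}}

```text
clock: 12.25
eef_pos: [-351.3, -514.0, 644.1]
tool_rot: [3.14, 0.043, 2.986]
force: [0.4, 0.4, -0.1]
width: 85.3
gripper_force: 0.0
```

```bash
cat > plan.py <<'E'
import sys
from model import *; from cell import ctrl
P=load(); s=ctrl.read_state(); q=s["qpos"]; el=float(sys.argv[1]); 
show("now",q,P)
for k in range(9):
    t=tilt(q,P)[1]; m=np.hypot(*t)
    if m<.6: break
    az=np.degrees(np.arctan2(-t[1],-t[0])); R=fk(q,P)[1]; d=ud(az,el)*50*min(1,m/2.4); print(toshift(R,d).round(1).tolist()); q=wc(q,d,0,1,P); show(" ",q,P)
E
python3 st.py; python3 plan.py 45
```

```text
12.25 [-351.3 -514.   644.1] q [ 2.09  0.52  0.15  0.67 -0.12  1.98 -2.7 ] zax deg [ 2.4 -0.3] tooly az 81.1 F [ 0.4  0.4 -0.1] 85.3
now [-341. -513.  662.] zax [ 2.4 -0.4] az 81.0 q [ 2.09  0.52  0.15  0.67 -0.12  1.98 -2.7 ]
[3.4, 0.0, -3.7]
  [-367. -497.  673.] zax [ 1.4 -1.8] az 81.0 q [ 2.22  0.51 -0.07  0.64 -0.    1.98 -2.71]
[2.4, 2.1, -3.5]
  [-382. -465.  689.] zax [ 0.7 -2.7] az 81.0 q [ 2.28  0.48 -0.09  0.66  0.    1.98 -2.66]
[1.3, 3.1, -3.7]
  [-386. -426.  709.] zax [-0.  -3.5] az 81.0 q [ 2.34  0.42 -0.1   0.7   0.    1.98 -2.62]
[0.5, 3.3, -3.7]
  [-382. -387.  728.] zax [-0.8 -4.3] az 81.0 q [ 2.4   0.35 -0.13  0.75  0.    1.98 -2.58]
[-0.1, 3.3, -3.8]
  [-371. -350.  746.] zax [-1.6 -5.2] az 81.0 q [ 2.47  0.29 -0.16  0.79  0.    1.98 -2.55]
[-0.4, 3.2, -3.9]
  [-358. -314.  763.] zax [-2.5 -6. ] az 81.0 q [ 2.57  0.22 -0.23  0.84  0.    1.98 -2.52]
[-0.7, 3.0, -3.9]
  [-341. -280.  777.] zax [-3.5 -6.9] az 81.0 q [ 2.71  0.16 -0.35  0.89  0.    1.98 -2.5 ]
[-0.9, 2.9, -4.0]
  [-332. -259.  785.] zax [-4.  -7.7] az 81.0 q [ 2.89  0.12 -0.51  0.91  0.01  1.98 -2.48]
[-0.9, 2.8, -4.0]
  [-314. -229.  796.] zax [-5.2 -8.6] az 81.0 q [ 3.06  0.06 -0.58  0.95 -0.04  1.98 -2.41]
```

```bash
python3 - <<'E'
from model import *; from cell import ctrl
P=load(); q=ctrl.read_state()["qpos"]; R=fk(q,P)[1]
d=np.array([-590,-110,560])-np.array([-351,-514,644]); print(toshift(R,d).round(1))
q=wc(q,d,0,10,P); show("c",q,P)
for d in(ud(-168,45)*50,ud(-168,45)*100,ud(-168,45)*150): print(toshift(R,d).round(1)); show(" ",wc(q,d,0,3,P),P)
E
```

```text
[30.3 36.2  7.1]
c [-580. -109.  578.] zax [ 2.4 -0.4] az 81.0 q [ 2.79  0.43  0.27  1.05 -0.12  1.72 -1.85]
[ 3.1 -1.3 -3.7]
  [-615. -116.  613.] zax [ 2.4 -0.4] az 81.0 q [ 2.82  0.52  0.26  0.8  -0.14  1.87 -1.86]
[ 6.3 -2.5 -7.3]
  [-642. -122.  637.] zax [ 1.5 -0.6] az 81.0 q [ 2.94  0.6  -0.03  0.59  0.    1.98 -1.95]
[  9.4  -3.8 -11. ]
  [-650. -125.  640.] zax [ 0.4 -0.8] az 81.0 q [ 2.93  0.61 -0.03  0.56  0.    1.98 -1.96]
```

Request:
{"op": "play_rows", "data": {"targets": [[0, 3, 3.6, 0.7, 0], [0, 6, 7.2, 1.4, 0], [0, 9, 10.8, 2.1, 0], [0, 12, 14.4, 2.8, 0], [0, 15, 18, 3.5, 0], [0, 18, 21.6, 4.2, 0], [0, 21, 25.2, 4.9, 0], [0, 24, 28.8, 5.6, 0], [0, 27, 32.4, 6.3, 0], [0, 30, 36, 7, 0]]}}

```text
clock: 13.25
eef_pos: [-588.9, -110.6, 560.7]
tool_rot: [3.136, 0.044, 2.987]
force: [-1.3, -0.3, 0.4]
width: 85.5
gripper_force: 0.0
```

Request:
{"op": "play_rows", "data": {"targets": [[0, 3.1, -1.3, -3.7, 0], [0, 6.3, -2.5, -7.3, 0]]}}

```text
clock: 13.45
eef_pos: [-646.6, -123.8, 615.0]
tool_rot: [3.138, 0.036, 2.983]
force: [68.3, 9.7, 11.0]
width: 85.7
gripper_force: 0.0
```

```bash
python3 st.py
```

```text
13.45 [-646.6 -123.8  615. ] q [ 2.87  0.6   0.13  0.6  -0.09  1.98 -1.92] zax deg [ 2.1 -0.1] tooly az 80.9 F [68.3  9.7 11. ] 85.7
```

Request:
{"op": "play_rows", "data": {"targets": [[0, -4, 0.6, 1, 0], [0, -8, 1.3, 2, 0], [0, -12, 1.9, 4, 0]]}}

```text
clock: 13.75
eef_pos: [-525.0, -125.3, 579.0]
tool_rot: [3.14, 0.031, 2.987]
force: [-0.8, -0.3, 1.4]
width: 85.5
gripper_force: 0.0
```

```bash
python3 st.py; python3 - <<'E'
from h import *
im,d=ctrl.get_image("scene"); save("pics/s2.png",im)
im,d=ctrl.get_image("top"); save("pics/t2.png",im)
E
```

```text
13.75 [-525.  -125.3  579. ] q [ 2.78  0.31  0.12  1.18 -0.05  1.69 -1.97] zax deg [ 1.8 -0.2] tooly az 81.1 F [-0.8 -0.3  1.4] 85.5
```

View pics/s2.png

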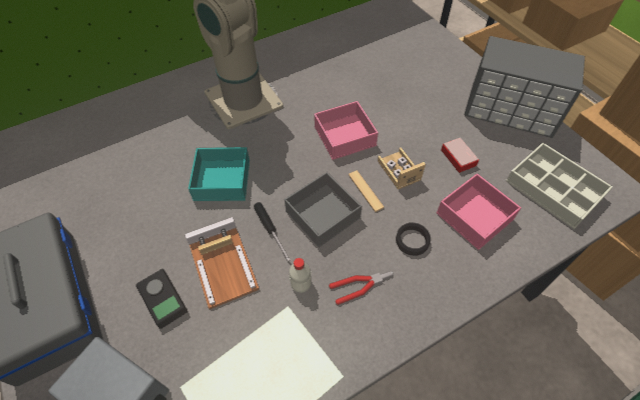

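The picture shows nothing on the bench disturbed, but the 68 N reading means the gripper touched something behind the base. I'll stay out of that region and bring the arm back to the front, unwinding the spin on the way.

```bash
cat > sim.py <<'E'
from model import *
from cell import ctrl
def seq(steps,P,q=None,w=.58):
    "steps: (world target or None,+delta flag) -> prints round tool shifts and predicted pose"
    s=ctrl.read_state(); q=s["qpos"] if q is None else q
    off=s["eef_pos"]-fk(q,P)[0]
    for d,spin,n in steps:
        R=fk(q,P)[1]; sh=toshift(R,d).round(1); print("call",sh.tolist(),"spin",spin,"n",n); q=reb(q,sh,spin,P,n=n,w=w); p,z,a=tilt(q,P); print("   ->",(p+off).round(0),"zax",z.round(1),"az",a.round(1),"q",q.round(2))
    return q
E
python3 - <<'E'
from sim import *
P=load()
q=seq([((325,-355,-39),-70,10),((430,80,-30),-70,10),((120,370,0),-70,10),((-100,30,0),-69,10),((-50,0,0),0,1),((-50,0,0),0,1),((-50,0,0),0,1)],P)
E
```

```text
call [-37.4, -30.1, 5.5] spin -70 n 10
   -> [-191. -479.  537.] zax [ 2.7 -0.2] az 151.1 q [ 2.17  0.28 -0.34  1.34  0.05  1.55 -1.81]
call [-27.7, -33.6, 5.0] spin -70 n 10
   -> [ 239. -399.  507.] zax [ 2.7 -0.2] az -138.8 q [ 1.64  0.21 -0.78  1.55  0.12  1.41 -1.57]
call [-20.0, -33.4, 0.5] spin -70 n 10
   -> [359. -29. 506.] zax [ 2.7 -0.2] az -68.9 q [ 1.34 -0.12 -1.1   1.77 -0.12  1.38 -0.94]
call [-8.2, -6.4, -0.5] spin -69 n 10
   -> [259.   1. 507.] zax [ 2.7 -0.2] az 0.1 q [ 0.81 -0.29 -0.52  1.92 -0.16  1.43  0.32]
call [0.0, -5.0, -0.2] spin 0 n 1
   -> [209.   1. 506.] zax [ 2.7 -0.2] az 0.1 q [ 0.7  -0.37 -0.37  1.97 -0.15  1.47  0.36]
call [0.0, -5.0, -0.2] spin 0 n 1
   -> [198.   4. 508.] zax [ 2.6 -0.2] az 0.1 q [ 0.52 -0.37 -0.27  1.98 -0.11  1.48  0.27]
call [0.0, -5.0, -0.2] spin 0 n 1
   -> [188.   5. 508.] zax [ 2.2 -0.1] az 0.1 q [ 0.34 -0.37 -0.18  1.98 -0.07  1.48  0.18]
```

Request:
{"op": "play_rows", "data": {"targets": [[0, -3.7, -3, 0.5, -7], [0, -7.5, -6, 1.1, -14], [0, -11.2, -9, 1.6, -21], [0, -15, -12, 2.2, -28], [0, -18.7, -15, 2.7, -35], [0, -22.4, -18, 3.3, -42], [0, -26.2, -21, 3.8, -49], [0, -30, -24, 4.4, -56], [0, -33.7, -27, 5, -63], [0, -37.4, -30, 5.5, -70]]}}

```text
clock: 14.85
eef_pos: [-197.8, -480.5, 537.4]
tool_rot: [-3.112, 0.01, -2.07]
force: [-0.9, -0.3, 0.2]
width: 85.9
gripper_force: 0.0
```

Request:
{"op": "play_rows", "data": {"targets": [[0, -2.8, -3.4, 0.5, -7], [0, -5.5, -6.7, 1, -14], [0, -8.3, -10, 1.5, -21], [0, -11, -13.4, 2, -28], [0, -13.8, -16.8, 2.5, -35], [0, -16.6, -20.2, 3, -42], [0, -19.4, -23.5, 3.5, -49], [0, -22.2, -26.9, 4, -56], [0, -25, -30.2, 4.5, -63], [0, -27.7, -33.6, 5, -70]]}}

```text
clock: 15.85
eef_pos: [231.9, -398.7, 501.2]
tool_rot: [-3.121, -0.026, -0.849]
force: [1.1, -0.9, -0.3]
width: 85.6
gripper_force: 0.0
```

Request:
{"op": "play_rows", "data": {"targets": [[0, -2, -3.3, 0, -7], [0, -4, -6.7, 0, -14], [0, -6, -10, 0, -21], [0, -8, -13.4, 0, -28], [0, -10, -16.7, 0.2, -35], [0, -12, -20, 0.3, -42], [0, -14, -23.4, 0.3, -49], [0, -16, -26.7, 0.4, -56], [0, -18, -30, 0.4, -63], [0, -20, -33.4, 0.5, -70]]}}

```text
clock: 16.85
eef_pos: [351.0, -27.1, 498.6]
tool_rot: [3.122, -0.029, 0.373]
force: [1.1, -0.4, 0.1]
width: 85.4
gripper_force: 0.0
```

Request:
{"op": "play_rows", "data": {"targets": [[0, -0.8, -0.6, 0, -7], [0, -1.6, -1.3, 0, -14], [0, -2.5, -1.9, 0, -21], [0, -3.3, -2.6, 0, -28], [0, -4.1, -3.2, 0, -35], [0, -5, -3.8, 0, -42], [0, -5.7, -4.5, 0, -49], [0, -6.6, -5.1, 0, -56], [0, -7.4, -5.8, 0, -63], [0, -8.2, -6.4, -0.5, -70]]}}

```text
clock: 17.85
eef_pos: [250.2, 1.8, 499.9]
tool_rot: [3.108, 0.006, 1.596]
force: [-0.0, -0.0, 0.4]
width: 85.3
gripper_force: 0.0
```

```bash
python3 st.py; python3 - <<'E'
from sim import *
P=load()
s=ctrl.read_state()
q=seq([((-50,0,0),0,1)]*6,P)
E
```

```text
17.85 [250.2   1.8 499.9] q [ 0.9  -0.32 -0.65  1.95 -0.2   1.42  0.33] zax deg [ 1.9 -0.3] tooly az 1.5 F [-0.  -0.   0.4] 85.3
call [0.1, -5.0, -0.2] spin 0 n 1
   -> [219.   3. 501.] zax [ 1.9 -0.5] az 1.3 q [ 0.72 -0.35 -0.5   1.99 -0.17  1.43  0.29]
call [0.1, -5.0, -0.2] spin 0 n 1
   -> [205.   7. 503.] zax [ 2.1 -0.8] az 1.3 q [ 0.54 -0.36 -0.4   2.   -0.13  1.44  0.2 ]
call [0.1, -5.0, -0.2] spin 0 n 1
   -> [193.  10. 504.] zax [ 2.2 -0.9] az 1.3 q [ 0.36 -0.36 -0.31  2.   -0.1   1.44  0.11]
call [0.1, -5.0, -0.2] spin 0 n 1
   -> [182.  13. 505.] zax [ 2.  -0.9] az 1.3 q [ 0.18 -0.36 -0.22  2.01 -0.06  1.45  0.01]
call [0.1, -5.0, -0.2] spin 0 n 1
   -> [172.  17. 505.] zax [ 1.5 -1. ] az 1.2 q [ 0.   -0.36 -0.14  2.02 -0.03  1.46 -0.1 ]
call [0.1, -5.0, -0.1] spin 0 n 1
   -> [161.  23. 504.] zax [ 0.7 -1.2] az 1.2 q [-0.18 -0.37 -0.07  2.02 -0.    1.48 -0.22]
```

Request:
{"op": "play_rows", "data": {"targets": [[0, 0, -5, 0, 0], [0, 0, -8, 0, 0], [0, 0, -8, 0, 0], [0, 0, -8, 0, 0]]}}

```text
clock: 18.25
eef_pos: [188.8, 2.2, 499.0]
tool_rot: [3.111, 0.008, 1.589]
force: [0.7, -0.1, 1.0]
width: 85.5
gripper_force: 0.0
```

Request:
{"op": "play_rows", "data": {"targets": [[0, 0, -5, 0, 0]]}}

```text
clock: 18.35
eef_pos: [179.3, -1.6, 492.3]
tool_rot: [3.132, -0.007, 1.59]
force: [-0.4, 0.3, -0.1]
width: 85.4
gripper_force: 0.0
```

Request:
{"op": "play_rows", "data": {"targets": [[0, 0, -5, 0, 0]]}}

```text
clock: 18.45
eef_pos: [166.6, 10.1, 483.2]
tool_rot: [-3.117, 0.0, 1.632]
force: [-0.5, 1.0, -0.2]
width: 85.4
gripper_force: 0.0
```

```bash
python3 st.py
```

```text
18.45 [166.6  10.1 483.2] q [ 0.12 -0.37 -0.18  2.07 -0.06  1.47  0.02] zax deg [-1.4 -0.1] tooly az 3.5 F [-0.5  1.  -0.2] 85.4
```

```bash
python3 - <<'E'
from sim import *
P=load()
q=seq([((364,233,-170),8,10),((43,27,-113),0,4),((0,0,-137),0,5)],P)
E
```

```text
call [21.1, 38.1, 16.1] spin 8 n 10
   -> [530. 243. 313.] zax [-1.4 -0.1] az -4.6 q [-0.21  0.54 -0.45  1.59  0.24  1.1  -0.8 ]
call [3.1, 4.4, 11.2] spin 0 n 4
   -> [574. 271. 200.] zax [-1.4 -0.1] az -4.6 q [-0.27  0.72 -0.39  1.57  0.31  0.94 -0.84]
call [0.0, 0.3, 13.7] spin 0 n 5
   -> [573. 270.  63.] zax [-1.4 -0.1] az -4.6 q [-0.32  0.89 -0.32  1.65  0.38  0.69 -0.9 ]
```

Request:
{"op": "play_rows", "data": {"targets": [[0, 2.1, 3.8, 1.6, 0], [0, 4.2, 7.6, 3.2, 1], [0, 6.3, 11.4, 4.8, 2], [0, 8.4, 15.2, 6.4, 3], [0, 10.5, 19, 8, 4], [0, 12.6, 22.8, 9.6, 5], [0, 14.8, 26.6, 11.2, 6], [0, 17, 30.4, 12.8, 7], [0, 19, 34.3, 14.5, 8], [0, 21.1, 38.1, 16.1, 8]]}}

```text
clock: 19.45
eef_pos: [541.4, 222.0, 307.8]
tool_rot: [-3.115, 0.012, 1.449]
force: [-1.3, -0.5, 0.9]
width: 85.6
gripper_force: 0.0
```

Request:
{"op": "play_rows", "data": {"targets": [[0, 0.8, 1.1, 2.8, 0], [0, 1.6, 2.2, 5.6, 0], [0, 2.4, 3.3, 8.4, 0], [0, 3.1, 4.4, 11.2, 0], [0, 3.1, 4.4, 11.2, 0]]}}

```text
clock: 19.95
eef_pos: [582.8, 245.0, 191.2]
tool_rot: [-3.109, 0.015, 1.45]
force: [-0.2, -0.0, 0.2]
width: 85.4
gripper_force: 0.0
```

```bash
python3 st.py; python3 - <<'E'
from h import *
s=ctrl.read_state(); im,d=ctrl.get_image("wrist"); W=wpts(d,s)
for k,b in dict(panel=(480,680,200,340,70,80),tray=(440,680,190,350,15,80)).items():
    q=sel(W,*b); print(k,len(q),rect(q) if len(q)>8 else "")
E
```

```text
19.95 [582.8 245.  191.2] q [-0.18  0.72 -0.44  1.59  0.35  0.94 -0.87] zax deg [-1.9 -0.6] tooly az -6.9 F [-0.2 -0.   0.2] 85.4
panel 1299 (array([573.7, 269.4]), array([79.8, 10.7]), 85.28)
tray 4984 (array([519.6, 273.4]), array([ 81.1, 120.8]), 85.46)
```

Request:
{"op": "play_rows", "data": {"targets": [[0, 1.2, -0.4, 0, -1], [0, 2.5, -0.8, 2, -2.3], [0, 2.5, -0.8, 6, -2.3], [0, 2.5, -0.8, 9, -2.3], [0, 2.5, -0.8, 11.5, -2.3], [0, 2.5, -0.8, 12.8, -2.3], [0, 2.5, -0.8, 12.8, -2.3]]}}

```text
clock: 20.7
eef_pos: [574.1, 271.0, 66.9]
tool_rot: [-3.113, 0.011, 1.492]
force: [0.0, -0.7, 0.1]
width: 85.6
gripper_force: 0.0
```

```bash
python3 st.py
```

```text
20.7 [574.1 271.   66.9] q [-0.26  0.88 -0.38  1.66  0.44  0.72 -0.94] zax deg [-1.7 -0.5] tooly az -4.6 F [ 0.  -0.7  0.1] 85.6
```

Request:
{"op": "play_rows", "data": {"targets": [[1, 0, 0, 0.2, 0], [1, 0, 0, 0.2, 0], [1, 0, 0, 0.2, 0], [1, 0, 0, 0.2, 0], [1, 0, 0, 0.2, 0], [1, 0, 0, 0.2, 0], [1, 0, 0, 0.2, 0]]}}

```text
clock: 21.4
eef_pos: [574.5, 270.6, 65.4]
tool_rot: [-3.113, 0.011, 1.491]
force: [-1.9, -0.1, 6.3]
width: 9.4
gripper_force: 59.1
```

```bash
python3 st.py; python3 - <<'E'
from sim import *
P=load()
# lift, then swing to azimuth ~+90, r 620, z 560
q=seq([((0,0,150),0,5),((-260,200,180),0,10),((-260,130,150),0,9),((-40,20,60),0,2)]+[((0,35,35),0,1)]*9,P)
E
```

```text
21.4 [574.5 270.6  65.4] q [-0.26  0.89 -0.38  1.66  0.45  0.71 -0.94] zax deg [-1.7 -0.5] tooly az -4.6 F [-1.9 -0.1  6.3] 9.4
call [-0.1, -0.4, -15.0] spin 0 n 5
   -> [575. 271. 215.] zax [-1.7 -0.4] az -4.7 q [-0.21  0.71 -0.47  1.57  0.35  0.99 -0.86]
call [17.6, -28.1, -17.4] spin 0 n 10
   -> [314. 471. 396.] zax [-1.7 -0.4] az -4.7 q [-0.64  0.45 -0.57  1.51  0.22  1.27 -1.32]
call [10.7, -27.4, -14.3] spin 0 n 9
   -> [ 54. 601. 545.] zax [-1.7 -0.4] az -4.7 q [-1.18  0.48 -0.62  1.08  0.24  1.66 -1.8 ]
call [1.6, -4.3, -5.9] spin 0 n 2
   -> [ 15. 621. 605.] zax [-1.7 -0.4] az -4.7 q [-1.31  0.54 -0.61  0.82  0.28  1.86 -1.86]
call [3.5, -0.4, -3.5] spin 0 n 1
   -> [ 20. 635. 612.] zax [-2.4 -1.1] az -5.6 q [-1.41  0.56 -0.39  0.72  0.17  1.91 -1.79]
call [3.4, -0.5, -3.6] spin 0 n 1
   -> [ 21. 652. 623.] zax [-2.7 -0.4] az -5.9 q [-1.49  0.6  -0.17  0.6   0.05  1.96 -1.72]
call [3.4, -0.5, -3.5] spin 0 n 1
   -> [ 20. 668. 633.] zax [-2.7  1.5] az -5.9 q [-1.53  0.63 -0.08  0.51  0.    1.98 -1.7 ]
call [3.6, -0.5, -3.4] spin 0 n 1
   -> [ 19. 683. 640.] zax [-2.7  3.7] az -5.9 q [-1.53  0.65 -0.08  0.45  0.    1.98 -1.7 ]
call [3.7, -0.5, -3.3] spin 0 n 1
   -> [ 18. 696. 646.] zax [-2.7  5.8] az -5.9 q [-1.54  0.67 -0.08  0.39  0.    1.98 -1.7 ]
call [3.8, -0.6, -3.1] spin 0 n 1
   -> [ 16. 708. 653.] zax [-2.7  7.9] az -5.8 q [-1.54  0.69 -0.08  0.33  0.    1.98 -1.7 ]
call [3.9, -0.6, -3.0] spin 0 n 1
   -> [ 15. 720. 660.] zax [-2.7 10. ] az -5.8 q [-1.55  0.71 -0.08  0.28  0.    1.98 -1.71]
call [4.0, -0.6, -2.8] spin 0 n 1
   -> [ 13. 730. 667.] zax [-2.6 12. ] az -5.8 q [-1.55  0.73 -0.07  0.22  0.    1.98 -1.71]
call [4.1, -0.6, -2.7] spin 0 n 1
   -> [ 12. 737. 674.] zax [-2.6 13.8] az -5.7 q [-1.55  0.74 -0.13  0.18  0.05  1.98 -1.72]
```

Request:
{"op": "play_rows", "data": {"targets": [[1, 0, 0, -0.5, 0], [1, 0, 0, -2, 0], [1, 0, 0, -4.5, 0], [1, 0, 0, -7.5, 0], [1, 0, 0, -10.5, 0], [1, 0, 0, -13, 0], [1, 0, 0, -14.5, 0], [1, 0, 0, -15, 0]]}}

```text
clock: 22.2
eef_pos: [579.7, 272.2, 216.9]
tool_rot: [-3.116, 0.009, 1.49]
force: [0.4, 0.1, -2.7]
width: 9.5
gripper_force: 58.6
```

```bash
python3 st.py; python3 - <<'E'
from sim import *
P=load()
q=seq([((-203,178,172),12.5,10),((-203,178,172),12.5,10)]+[tuple([tuple(ud(75,45)*50),0,1])]*9,P)
E
python3 - <<'E'
from h import *
im,d=ctrl.get_image("scene"); save("pics/s3.png",cv2.resize(im[100:260,280:520],None,fx=3,fy=3))
E
```

```text
22.2 [579.7 272.2 216.9] q [-0.21  0.7  -0.47  1.55  0.34  0.99 -0.86] zax deg [-1.5 -0.4] tooly az -4.6 F [ 0.4  0.1 -2.7] 9.5
call [15.9, -22.1, -16.8] spin 12.5 n 10
   -> [377. 450. 389.] zax [-1.5 -0.4] az -17.2 q [-0.6   0.47 -0.49  1.47  0.2   1.28 -1.41]
call [10.8, -25.1, -16.8] spin 12.5 n 10
   -> [174. 628. 561.] zax [-1.5 -0.4] az -29.7 q [-1.14  0.57 -0.46  0.84  0.22  1.78 -2.01]
call [3.4, -1.0, -3.6] spin 0 n 1
   -> [182. 653. 586.] zax [-1.6 -0.3] az -29.8 q [-1.2   0.65 -0.41  0.62  0.23  1.91 -1.97]
call [3.4, -1.0, -3.6] spin 0 n 1
   -> [187. 664. 594.] zax [-1.8  0.2] az -30.2 q [-1.27  0.68 -0.19  0.52  0.1   1.95 -1.91]
call [3.4, -1.0, -3.5] spin 0 n 1
   -> [191. 679. 604.] zax [-1.3  2.1] az -30.2 q [-1.31  0.71 -0.05  0.42  0.    1.98 -1.87]
call [3.5, -1.1, -3.4] spin 0 n 1
   -> [193. 691. 612.] zax [-0.8  4.2] az -30.2 q [-1.31  0.73 -0.05  0.37  0.    1.98 -1.87]
call [3.6, -1.1, -3.3] spin 0 n 1
   -> [195. 701. 620.] zax [-0.2  6.3] az -30.2 q [-1.31  0.74 -0.05  0.31  0.    1.98 -1.87]
call [3.7, -1.1, -3.1] spin 0 n 1
   -> [197. 711. 627.] zax [0.3 8.3] az -30.1 q [-1.32  0.76 -0.05  0.26  0.    1.98 -1.88]
call [3.8, -1.2, -3.0] spin 0 n 1
   -> [199. 720. 635.] zax [ 0.8 10.3] az -30.0 q [-1.32  0.77 -0.05  0.21  0.    1.98 -1.88]
call [3.9, -1.2, -2.8] spin 0 n 1
   -> [199. 724. 640.] zax [ 1.2 11.3] az -29.9 q [-1.3   0.78 -0.27  0.19  0.2   1.98 -1.9 ]
call [4.0, -1.2, -2.8] spin 0 n 1
   -> [198. 727. 643.] zax [ 1.5 12. ] az -29.7 q [-1.29  0.78 -0.49  0.19  0.4   1.98 -1.93]
```

View pics/s3.png

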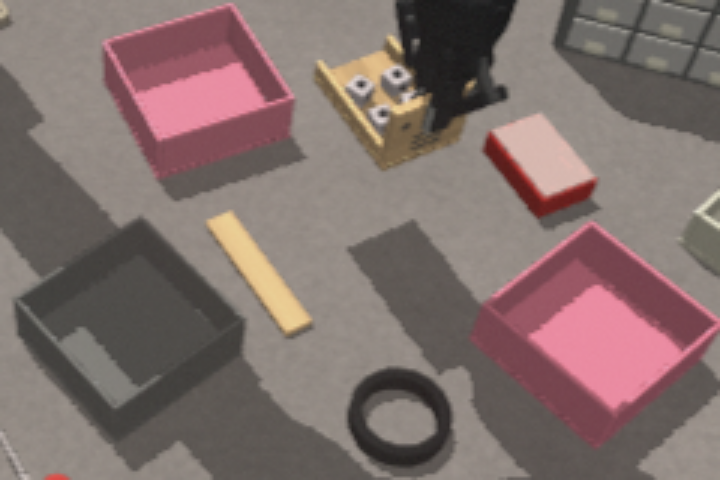

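```bash
python3 - <<'E'
from sim import *
import io,contextlib
P=load()
for tgt in ((150,560,600),(125,467,620)):
  s=ctrl.read_state(); d=(np.array(tgt)-s["eef_pos"])/2
  with contextlib.redirect_stdout(io.StringIO()):
    q0=seq([(d,12.5,10),(d,12.5,10)],P)
  show(f"start {tgt}",q0,P)
  for el in(60,75,90,105):
    q=q0
    for k in range(13):
        q=wc(q,ud(75,el)*50,0,1,P)
        if k in(3,7,12): show(f"  el{el} k{k}",q,P)
E
```

```text
start (150, 560, 600) [149. 566. 614.] zax [-1.6 -0.4] az -30.0 q [-1.06  0.43 -0.53  0.98  0.19  1.79 -2.03]
  el60 k3 [162. 611. 686.] zax [-0.9  3.7] az -30.0 q [-1.31  0.53 -0.06  0.57  0.    1.98 -1.88]
  el60 k7 [167. 638. 736.] zax [ 1.3 12.2] az -30.0 q [-1.32  0.55 -0.06  0.39  0.    1.98 -1.89]
  el60 k12 [171. 660. 794.] zax [ 3.6 21.8] az -29.0 q [-1.32  0.59 -0.13  0.18  0.07  1.98 -1.9 ]
  el75 k3 [151. 578. 705.] zax [-0.7  3.7] az -30.0 q [-1.31  0.46 -0.06  0.64  0.    1.98 -1.88]
  el75 k7 [148. 573. 770.] zax [ 1.4 12.2] az -30.0 q [-1.31  0.42 -0.07  0.53  0.    1.98 -1.89]
  el75 k12 [145. 570. 846.] zax [ 3.8 22.3] az -29.0 q [-1.31  0.4  -0.07  0.36  0.    1.98 -1.9 ]
  el90 k3 [142. 543. 717.] zax [-0.7  3.3] az -30.0 q [-1.3   0.39 -0.07  0.72  0.    1.98 -1.88]
  el90 k7 [129. 504. 790.] zax [ 1.3 11.5] az -30.0 q [-1.29  0.28 -0.09  0.68  0.    1.98 -1.89]
  el90 k12 [117. 469. 873.] zax [ 3.7 21.7] az -29.0 q [-1.27  0.2  -0.12  0.57  0.    1.98 -1.9 ]
  el105 k3 [133. 509. 724.] zax [-0.8  2.4] az -30.0 q [-1.29  0.32 -0.08  0.8   0.    1.98 -1.89]
  el10
[... 781 characters left out ...]
 1.98 -1.9 ]
  el75 k12 [132. 526. 857.] zax [ 3.3 21.7] az -29.0 q [-1.29  0.31 -0.1   0.46  0.    1.98 -1.91]
  el90 k3 [121. 465. 736.] zax [-1.   2.4] az -30.0 q [-1.25  0.24 -0.12  0.89  0.    1.98 -1.89]
  el90 k7 [112. 442. 800.] zax [ 0.9 11. ] az -30.0 q [-1.21  0.17 -0.17  0.81  0.    1.98 -1.9 ]
  el90 k12 [103. 422. 877.] zax [ 3.3 21.4] az -29.0 q [-1.17  0.12 -0.23  0.66  0.    1.98 -1.91]
  el105 k3 [110. 429. 741.] zax [-1.  2.] az -30.0 q [-1.23  0.17 -0.15  0.96  0.    1.98 -1.89]
  el105 k7 [ 95. 377. 794.] zax [0.5 9.1] az -30.0 q [-0.79  0.06 -0.6   0.96  0.01  1.98 -1.91]
  el105 k12 [ 85. 368. 805.] zax [ 1.5 10.5] az -30.0 q [-0.97  0.03 -0.41  0.95 -0.    1.98 -1.9 ]
```

```bash
cat > chain.py <<'E'
from sim import *
P=load(); W_=.45
def g(q,p,spin,n=10): 
    return wc(q,np.array(p,float)-fk(q,P)[0],spin,n,P,w=W_)
s=ctrl.read_state(); q=s["qpos"]; d=(np.array([150,560,600])-s["eef_pos"])/2
for i in range(2):
    q=wc(q,d,12.5,10,P)
for k in range(12):
    q=wc(q,ud(75,75)*50,0,1,P,w=W_)
    if np.hypot(*tilt(q,P)[1])>31: break
show(f"tilted {k}",q,P)
q=g(q,[300,500,560],0);show("r1",q,P)
q=g(q,[500,250,350],0);show("r2",q,P)
q=g(q,[640,75,230],0);show("r3 bin",q,P)
q=g(q,[590,100,205],-60,8);show("spin1",q,P)
q=g(q,[525,95,205],-48,8);show("dump",q,P)
q=g(q,[560,-60,350],86);show("u1",q,P)
q=g(q,[300,-450,450],20);show("u2",q,P)
q=g(q,[-100,-560,560],0);show("u3",q,P)
q=g(q,[-150,-560,600],0,4);show("u4",q,P)
for k in range(16):
    q=wc(q,ud(-105,60)*50,0,1,P,w=W_)
    if k%3==2: show(f"un{k}",q,P)
E
python3 chain.py
```

```text
tilted 11 [151. 587. 879.] zax [ 5.2 27.9] az -28.0 q [-1.32  0.44 -0.06  0.21  0.    1.98 -1.9 ]
r1 [300. 500. 560.] zax [ 5.2 27.9] az -28.0 q [-0.98  0.12  0.04  1.6  -0.29  0.98 -1.36]
r2 [500. 250. 350.] zax [ 5.2 27.9] az -28.0 q [-0.37  0.34  0.18  1.91 -0.75  0.86 -0.24]
r3 bin [640.  75. 230.] zax [ 5.2 27.9] az -28.0 q [-0.02  0.67  0.18  1.69 -0.81  0.95  0.13]
spin1 [590. 100. 205.] zax [ 5.2 27.9] az 26.0 q [ 0.14  0.64 -0.12  1.85 -0.7   0.73  1.12]
dump [525.  95. 205.] zax [ 5.2 27.9] az 77.0 q [ 0.36  0.59 -0.39  2.02 -0.57  0.57  1.87]
u1 [560. -60. 350.] zax [ 5.2 27.9] az -9.0 q [ 0.31  0.47  0.06  1.68 -0.58  1.18  0.5 ]
u2 [ 300. -450.  450.] zax [ 5.2 27.9] az -26.0 q [ 0.95  0.56  0.3   1.28 -0.4   1.79  0.75]
u3 [ -88. -534.  518.] zax [ 4.7 24.5] az -27.0 q [ 1.72  0.56 -0.03  1.05  0.    1.98  1.2 ]
u4 [-144. -532.  550.] zax [ 3.3 20.2] az -27.0 q [ 1.74  0.53  0.09  0.99 -0.    1.98  1.34]
un2 [-154. -562.  602.] zax [ 0.7 11.6] az -28.0 q [ 1.74  0.52  0.1   0.84 -0.    1.98  1.35]
un5 [-165. -593.  655.] zax [-2.1  2.6] az -28.0 q [ 1.75  0.52  0.1   0.68 -0.    1.98  1.35]
un8 [-175. -622.  708.] zax [-4.8 -6.3] az -28.0 q [ 1.76  0.54  0.1   0.49 -0.    1.98  1.36]
un11 [-183. -647.  758.] zax [ -7.5 -14.9] az -27.0 q [ 1.77  0.57  0.09  0.3  -0.    1.98  1.36]
un14 [-188. -659.  790.] zax [ -9.  -20.2] az -27.0 q [ 1.75  0.6   0.37  0.18 -0.25  1.98  1.4 ]
```

Request:
{"op": "play_rows", "data": {"targets": [[1, 0.4, -0.7, -0.6, 0], [1, 1.3, -2.3, -1.9, 1], [1, 2.5, -4.6, -3.7, 2], [1, 3.9, -7.2, -5.8, 3], [1, 5.4, -9.8, -7.9, 4], [1, 6.8, -12.5, -10, 6], [1, 8.2, -15.1, -12.2, 8], [1, 9.7, -17.8, -14.3, 10], [1, 11.2, -20.4, -16.5, 12], [1, 12.6, -23, -18.6, 12.5]]}}

```text
clock: 23.25
eef_pos: [363.0, 417.8, 405.6]
tool_rot: [-3.115, 0.019, 1.273]
force: [1.1, 0.2, -3.0]
width: 9.3
gripper_force: 58.6
```

Request:
{"op": "play_rows", "data": {"targets": [[1, 0.8, -2.8, -2.1, 1], [1, 1.7, -5.7, -4.3, 2], [1, 2.6, -8.5, -6.4, 4], [1, 3.4, -11.4, -8.6, 6], [1, 4.3, -14.2, -10.7, 8], [1, 5.1, -17, -12.8, 10], [1, 5.9, -19.6, -14.8, 12], [1, 6.6, -22, -16.6, 12.5], [1, 7.1, -23.8, -17.9, 12.5], [1, 7.4, -24.8, -18.6, 12.5]]}}

```text
clock: 24.25
eef_pos: [152.5, 563.5, 596.4]
tool_rot: [-3.12, 0.024, 1.058]
force: [-0.9, 0.1, -2.8]
width: 9.1
gripper_force: 58.7
```

```bash
python3 st.py; python3 ts.py 3.3,12.5,48.3; python3 - <<'E'
from h import *
s=ctrl.read_state(); im,d=ctrl.get_image("wrist"); save("pics/w4.png",im)
E
```

```text
24.25 [152.5 563.5 596.4] q [-1.06  0.42 -0.52  0.99  0.18  1.79 -2.02] zax deg [-1.8 -0.6] tooly az -29.4 F [-0.9  0.1 -2.8] 9.1
3.3,12.5,48.3 [1.1, -0.4, -4.9]
```

View pics/w4.png

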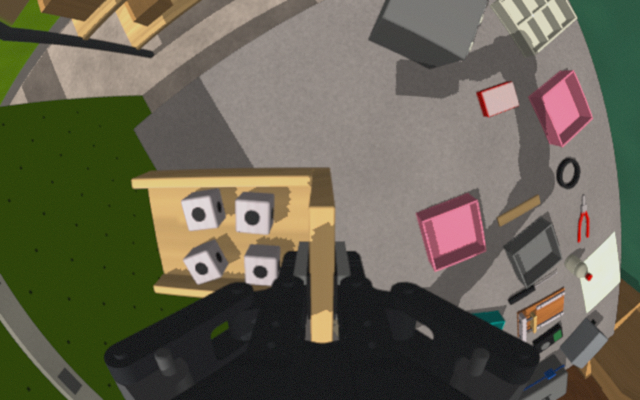

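Request:
{"op": "play_rows", "data": {"targets": [[1, 1.1, -0.4, -4.8, 0]]}}

```text
clock: 24.4
eef_pos: [155.4, 568.1, 629.7]
tool_rot: [-3.14, 0.06, 1.064]
force: [0.1, 3.5, -3.8]
width: 9.3
gripper_force: 59.1
```

Request:
{"op": "play_rows", "data": {"targets": [[1, 1.1, -0.4, -4.8, 0]]}}

```text
clock: 24.5
eef_pos: [157.0, 577.1, 648.9]
tool_rot: [-3.116, 0.03, 1.059]
force: [-0.4, 1.7, -2.6]
width: 9.3
gripper_force: 59.2
```

Request:
{"op": "play_rows", "data": {"targets": [[1, 1.2, -0.4, -4.8, 0]]}}

```text
clock: 24.6
eef_pos: [160.2, 577.3, 657.3]
tool_rot: [-3.116, 0.019, 1.051]
force: [0.4, 0.3, -4.6]
width: 9.2
gripper_force: 59.1
```

Request:
{"op": "play_rows", "data": {"targets": [[1, 1.4, -0.4, -4.7, 0]]}}

```text
clock: 24.7
eef_pos: [161.2, 577.6, 674.5]
tool_rot: [-3.108, -0.014, 1.048]
force: [0.3, 0.2, -3.2]
width: 9.7
gripper_force: 59.1
```

Request:
{"op": "play_rows", "data": {"targets": [[1, 1.6, -0.5, -4.6, 0]]}}

```text
clock: 24.8
eef_pos: [162.5, 577.6, 692.2]
tool_rot: [-3.101, -0.055, 1.042]
force: [0.2, -0.6, -2.3]
width: 9.5
gripper_force: 59.2
```

```bash
python3 st.py; python3 ts.py 3.3,12.5,48.3
```

```text
24.8 [162.5 577.6 692.2] q [-1.37  0.44  0.11  0.66 -0.08  1.98 -1.84] zax deg [-0.4  3.9] tooly az -30.2 F [ 0.2 -0.6 -2.3] 9.5
3.3,12.5,48.3 [1.5, -0.5, -4.7]
```

Request:
{"op": "play_rows", "data": {"targets": [[1, 1.6, -0.5, -4.7, 0]]}}

```text
clock: 24.9
eef_pos: [160.1, 577.3, 709.3]
tool_rot: [-3.086, -0.091, 1.045]
force: [0.6, -0.2, -3.1]
width: 9.4
gripper_force: 59.2
```

Request:
{"op": "play_rows", "data": {"targets": [[1, 1.8, -0.6, -4.6, 0]]}}

```text
clock: 25.0
eef_pos: [159.4, 576.9, 726.6]
tool_rot: [-3.074, -0.129, 1.044]
force: [0.1, 0.6, -2.9]
width: 9.1
gripper_force: 59.1
```

Request:
{"op": "play_rows", "data": {"targets": [[1, 2, -0.6, -4.5, 0]]}}

```text
clock: 25.1
eef_pos: [159.8, 577.0, 742.8]
tool_rot: [-3.063, -0.166, 1.041]
force: [0.9, 0.5, -2.1]
width: 9.5
gripper_force: 59.2
```

Request:
{"op": "play_rows", "data": {"targets": [[1, 2.2, -0.6, -4.4, 0]]}}

```text
clock: 25.2
eef_pos: [160.8, 577.5, 758.4]
tool_rot: [-3.053, -0.202, 1.037]
force: [-0.4, 0.2, -2.5]
width: 9.1
gripper_force: 59.2
```

Request:
{"op": "play_rows", "data": {"targets": [[1, 2.3, -0.7, -4.4, 0]]}}

```text
clock: 25.3
eef_pos: [161.0, 577.8, 773.9]
tool_rot: [-3.042, -0.238, 1.033]
force: [0.1, -0.6, -2.9]
width: 8.9
gripper_force: 59.2
```

Request:
{"op": "play_rows", "data": {"targets": [[1, 2.5, -0.7, -4.3, 0]]}}

```text
clock: 25.4
eef_pos: [161.3, 578.1, 789.3]
tool_rot: [-3.031, -0.274, 1.03]
force: [0.0, 0.7, -3.1]
width: 9.3
gripper_force: 59.2
```

Request:
{"op": "play_rows", "data": {"targets": [[1, 2.6, -0.8, -4.2, 0]]}}

```text
clock: 25.5
eef_pos: [161.2, 578.4, 804.5]
tool_rot: [-3.02, -0.31, 1.025]
force: [-0.5, 0.1, -2.7]
width: 9.2
gripper_force: 59.2
```

Request:
{"op": "play_rows", "data": {"targets": [[1, 2.8, -0.8, -4.1, 0]]}}

```text
clock: 25.6
eef_pos: [161.5, 578.9, 819.5]
tool_rot: [-3.008, -0.346, 1.02]
force: [-0.3, 0.6, -3.2]
width: 9.2
gripper_force: 59.2
```

Request:
{"op": "play_rows", "data": {"targets": [[1, 3, -0.8, -4, 0]]}}

```text
clock: 25.7
eef_pos: [162.4, 579.3, 834.1]
tool_rot: [-2.996, -0.381, 1.015]
force: [0.3, 0.5, -2.3]
width: 9.2
gripper_force: 59.2
```

Request:
{"op": "play_rows", "data": {"targets": [[1, 3.1, -0.9, -3.8, 0]]}}

```text
clock: 25.8
eef_pos: [162.9, 580.1, 848.3]
tool_rot: [-2.984, -0.416, 1.009]
force: [0.4, -0.0, -2.9]
width: 9.3
gripper_force: 59.2
```

```bash
python3 st.py; python3 ts.py 3.3,12.5,48.3
```

```text
25.8 [162.9 580.1 848.3] q [-1.38  0.39  0.18  0.33 -0.15  1.98 -1.85] zax deg [ 4.6 24.1] tooly az -28.5 F [ 0.4 -0.  -2.9] 9.3
3.3,12.5,48.3 [3.1, -1.0, -3.8]
```

Request:
{"op": "play_rows", "data": {"targets": [[1, 3.1, -1, -3.8, 0]]}}

```text
clock: 25.9
eef_pos: [162.0, 579.9, 862.6]
tool_rot: [-2.972, -0.45, 1.003]
force: [-0.1, 0.8, -3.3]
width: 9.4
gripper_force: 59.2
```

Request:
{"op": "play_rows", "data": {"targets": [[1, 3.2, -1, -3.7, 0]]}}

```text
clock: 26.0
eef_pos: [161.0, 578.8, 877.1]
tool_rot: [-2.959, -0.485, 0.996]
force: [0.9, 0.5, -2.5]
width: 9.6
gripper_force: 59.2
```

Request:
{"op": "play_rows", "data": {"targets": [[1, 3.4, -1, -3.6, 0]]}}

```text
clock: 26.1
eef_pos: [160.7, 577.6, 891.2]
tool_rot: [-2.945, -0.519, 0.989]
force: [-0.2, 0.1, -3.4]
width: 9.4
gripper_force: 59.2
```

```bash
python3 st.py; python3 - <<'E'
from sim import *
P=load(); p=ctrl.read_state()["eef_pos"]; pts=[p,[280,510,500],[480,260,330],[650,85,240]]; pts=[np.array(x,float) for x in pts]
q=seq([(b-a,0,10) for a,b in zip(pts,pts[1:])],P)
E
```

```text
26.1 [160.7 577.6 891.2] q [-1.38  0.39  0.25  0.22 -0.21  1.98 -1.85] zax deg [ 6.  29.4] tooly az -27.7 F [-0.2  0.1 -3.4] 9.4
call [-18.8, 19.6, 31.3] spin 0 n 10
   -> [280. 510. 500.] zax [ 6.9 29.2] az -28.0 q [-1.3   0.07  0.32  1.79 -0.31  0.79 -1.35]
call [-17.1, 31.7, 4.1] spin 0 n 10
   -> [481. 260. 331.] zax [ 6.9 29.2] az -28.0 q [-0.61  0.31  0.5   2.03 -0.93  0.87 -0.04]
call [-9.1, 24.3, 0.8] spin 0 n 10
   -> [651.  85. 241.] zax [ 6.9 29.2] az -28.0 q [-0.18  0.67  0.49  1.71 -1.    1.1   0.29]
```

Request:
{"op": "play_rows", "data": {"targets": [[1, -0.6, 0.6, 0.9, 0], [1, -1.9, 2, 3.1, 0], [1, -3.8, 3.9, 6.3, 0], [1, -5.8, 6.1, 9.7, 0], [1, -8, 8.3, 13.3, 0], [1, -10.2, 10.6, 16.9, 0], [1, -12.3, 12.8, 20.5, 0], [1, -14.5, 15.1, 24.1, 0], [1, -16.6, 17.3, 27.7, 0], [1, -18.8, 19.6, 31.3, 0]]}}

```text
clock: 27.1
eef_pos: [274.6, 511.3, 496.3]
tool_rot: [-2.947, -0.518, 0.991]
force: [-1.0, 0.4, -2.4]
width: 9.7
gripper_force: 59.2
```

Request:
{"op": "play_rows", "data": {"targets": [[1, -1.9, 3.3, 1, 0], [1, -3.8, 6.6, 1.6, 0], [1, -5.5, 9.9, 2, 0], [1, -7.2, 13.2, 2.4, 0], [1, -9, 16.5, 2.7, 0], [1, -10.7, 19.8, 3, 0], [1, -12.4, 23, 3.3, 0], [1, -14, 26, 3.6, 0], [1, -15.6, 29, 3.9, 0], [1, -17.1, 31.7, 4.1, 0]]}}

```text
clock: 28.1
eef_pos: [475.4, 262.1, 324.4]
tool_rot: [-2.949, -0.518, 0.991]
force: [-0.1, 0.7, -3.5]
width: 9.0
gripper_force: 59.2
```

Request:
{"op": "play_rows", "data": {"targets": [[1, -1, 2.7, 0.1, 0], [1, -2, 5.4, 0.2, 0], [1, -3, 8.1, 0.3, 0], [1, -4, 10.8, 0.4, 0], [1, -5, 13.5, 0.5, 0], [1, -6, 16.2, 0.5, 0], [1, -7, 18.9, 0.6, 0], [1, -8, 21.3, 0.7, 0], [1, -8.7, 23.2, 0.8, 0], [1, -9.1, 24.3, 0.8, 0]]}}

```text
clock: 29.1
eef_pos: [645.0, 87.7, 231.3]
tool_rot: [-2.949, -0.517, 0.989]
force: [-0.4, 0.3, -2.4]
width: 9.2
gripper_force: 59.1
```

```bash
python3 st.py; python3 - <<'E'
from h import *
im,d=ctrl.get_image("scene"); save("pics/s5.png",cv2.resize(im[80:300,240:560],None,fx=2.4,fy=2.4)); W=pts("scene",d)
q=sel(W,420,660,-110,110,52,66); print("bin",rect(q))
E
```

```text
29.1 [645.   87.7 231.3] q [-0.16  0.7   0.4   1.7  -0.99  1.04  0.26] zax deg [ 6.1 29.3] tooly az -27.8 F [-0.4  0.3 -2.4] 9.2
bin (array([540.5,   2.1]), array([152.9, 150.7]), 8.45)
```

View pics/s5.png

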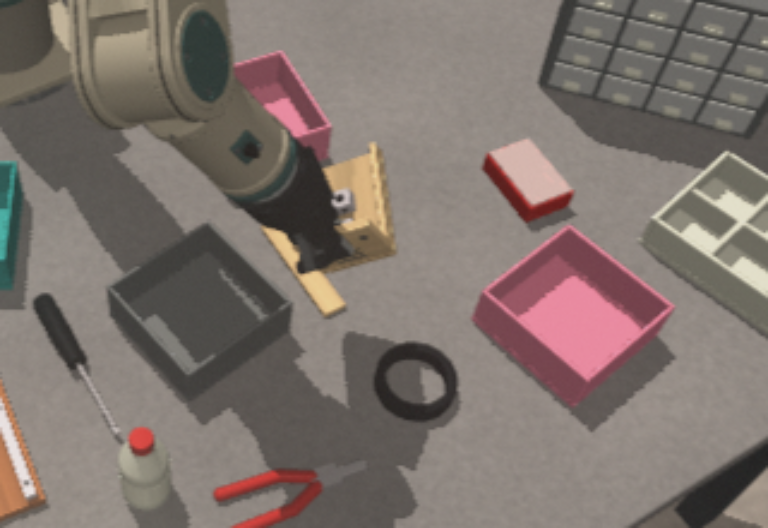

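```bash
python3 - <<'E'
from sim import *
P=load(); s=ctrl.read_state(); p=s["eef_pos"]; R=Ro.from_euler("xyz",s["tool_rot"])
# corner points in tool frame (x=tray y, y=tray x-55, z=65-tray z)
edge=np.array([0,-115,59]); C=np.array([[sx*40,y,z] for sx in(-1,1) for y,z in((-115,65),(5,65),(-115,41))])
print("edge now",(p+R.apply(edge)).round(0))
q=s["qpos"]; off=p-fk(q,P)[0]
S1=np.linspace(0,-53,11)[1:]; S2=np.linspace(-53,-106,11)[1:]
E0=p+R.apply(edge); E1=np.array([544,28,100.])
R0=R; p0=p; qq=q; k=0
for S_ in(S1,S2):
    rows=[]
    for a in S_:
        k+=1; Ra=R*Ro.from_euler("z",a,degrees=True); f=min(1,k/10); E=E0+(E1-E0)*f
        t=E-Ra.apply(edge); c=t+Ra.apply(C)
        rows.append(([float(v) for v in (R0.inv().apply(t-p0)/10).round(1)],round(float(a-S_[0]+(S_[0]-(0 if S_ is S1 else -53))),0)))
        print(k,"tcp",t.round(0),"minz",c[:,2].min().round(0),"xslope",np.degrees(np.arcsin(Ra.as_matrix()[2,1])).round(0))
    print(rows)
    qq=reb(qq,0,0,P,rows=rows,w=.45); pp,z,az=tilt(qq,P); print("pred",(pp+off).round(0),z.round(1),az.round(0),qq.round(2))
    p0=t; R0=Ra
E
```

```text
edge now [552. 170. 199.]
1 tcp [650.  80. 226.] minz 150.0 xslope -7.0
2 tcp [653.  74. 222.] minz 145.0 xslope -4.0
3 tcp [655.  69. 217.] minz 141.0 xslope -1.0
4 tcp [656.  64. 213.] minz 134.0 xslope 1.0
5 tcp [656.  58. 208.] minz 124.0 xslope 4.0
6 tcp [655.  53. 204.] minz 114.0 xslope 7.0
7 tcp [653.  48. 199.] minz 105.0 xslope 10.0
8 tcp [650.  43. 195.] minz 96.0 xslope 12.0
9 tcp [647.  38. 190.] minz 87.0 xslope 15.0
10 tcp [642.  33. 184.] minz 78.0 xslope 17.0
[([-0.5, 0.7, 0.1], -5.0), ([-1.0, 1.3, 0.2], -11.0), ([-1.5, 1.8, 0.4], -16.0), ([-2.1, 2.2, 0.5], -21.0), ([-2.7, 2.5, 0.6], -26.0), ([-3.3, 2.8, 0.7], -32.0), ([-4.0, 2.9, 0.8], -37.0), ([-4.7, 3.0, 1.0], -42.0), ([-5.5, 3.0, 1.1], -48.0), ([-6.4, 2.9, 1.2], -53.0)]
pred [642.  33. 184.] [ 7.1 29. ] 18.0 [ 0.05  0.74  0.2   1.71 -0.9   0.93  1.24]
11 tcp [637.  41. 189.] minz 79.0 xslope 19.0
12 tcp [631.  49. 193.] minz 80.0 xslope 22.0
13 tcp [625.  57. 196.] minz 82.0 xslope 24.0
14 tcp [618.  64. 200.] minz 83.0 xslope 25.0
15 tcp [610.  70. 203.] minz 85.0 xslope 27.0
16 tcp [602.  76. 205.] minz 87.0 xslope 28.0
17 tcp [593.  82. 207.] minz 88.0 xslope 30.0
18 tcp [583.  86. 209.] minz 90.0 xslope 30.0
19 tcp [573.  90. 210.] minz 92.0 xslope 31.0
20 tcp [563.  93. 210.] minz 94.0 xslope 31.0
[([1.1, -0.0, 0.0], -5.0), ([2.1, -0.2, 0.0], -11.0), ([3.2, -0.4, 0.0], -16.0), ([4.2, -0.8, -0.0], -21.0), ([5.1, -1.2, -0.0], -26.0), ([6.1, -1.7, 0.0], -32.0), ([6.9, -2.3, 0.0], -37.0), ([7.8, -3.0, 0.0], -42.0), ([8.5, -3.8, 0.0], -48.0), ([9.2, -4.6, -0.0], -53.0)]
pred [563.  93. 209.] [ 7.1 29. ] 75.0 [ 0.13  0.6  -0.05  1.94 -0.84  0.72  2.08]
```

Request:
{"op": "play_rows", "data": {"targets": [[1, -0.5, 0.7, 0.1, -5], [1, -1, 1.3, 0.2, -11], [1, -1.5, 1.8, 0.4, -16], [1, -2.1, 2.2, 0.5, -21], [1, -2.7, 2.5, 0.6, -26], [1, -3.3, 2.8, 0.7, -32], [1, -4, 2.9, 0.8, -37], [1, -4.7, 3, 1, -42], [1, -5.5, 3, 1.1, -48], [1, -6.4, 2.9, 1.2, -53]]}}

```text
clock: 30.15
eef_pos: [639.6, 36.8, 186.0]
tool_rot: [2.806, -0.445, 2.048]
force: [0.7, 0.7, -3.1]
width: 9.1
gripper_force: 59.2
```

Request:
{"op": "play_rows", "data": {"targets": [[1, 1.1, 0, 0, -5], [1, 2.1, -0.2, 0, -11], [1, 3.2, -0.4, 0, -16], [1, 4.2, -0.8, 0, -21], [1, 5.1, -1.2, 0, -26], [1, 6.1, -1.7, 0, -32], [1, 6.9, -2.3, 0, -37], [1, 7.8, -3, 0, -42], [1, 8.5, -3.8, 0, -48], [1, 9.2, -4.6, 0, -53]]}}

```text
clock: 31.15
eef_pos: [559.8, 97.0, 212.7]
tool_rot: [2.592, -0.021, 2.903]
force: [-0.6, 0.3, -1.7]
width: 9.2
gripper_force: 59.3
```

Request:
{"op": "play_rows", "data": {"targets": [[1, 0, 0, 0, 0], [1, 0, 0, 0, 0], [1, 0, 0, 0, 0], [1, 0, 0, 0, 0], [1, 0, 0, 0, 0], [1, 0, 0, 0, 0]]}}

```text
clock: 31.75
eef_pos: [560.3, 95.6, 211.2]
tool_rot: [2.593, -0.025, 2.897]
force: [-0.4, -0.2, -2.0]
width: 9.5
gripper_force: 59.3
```

```bash
python3 st.py; python3 - <<'E'
from h import *
im,d=ctrl.get_image("scene"); a=cv2.resize(im[130:270,260:440],None,fx=3,fy=3)
im,d=ctrl.get_image("wrist"); b=cv2.resize(im,None,fx=.4,fy=.4)
c=np.zeros((420,540+256,3),np.uint8); c[:420,:540]=a; c[:160,540:]=b; save("pics/s6.png",c)
E
```

```text
31.75 [560.3  95.6 211.2] q [ 0.13  0.59 -0.07  1.94 -0.83  0.72  2.05] zax deg [ 6.  29.3] tooly az 75.1 F [-0.4 -0.2 -2. ] 9.5
```

View pics/s6.png

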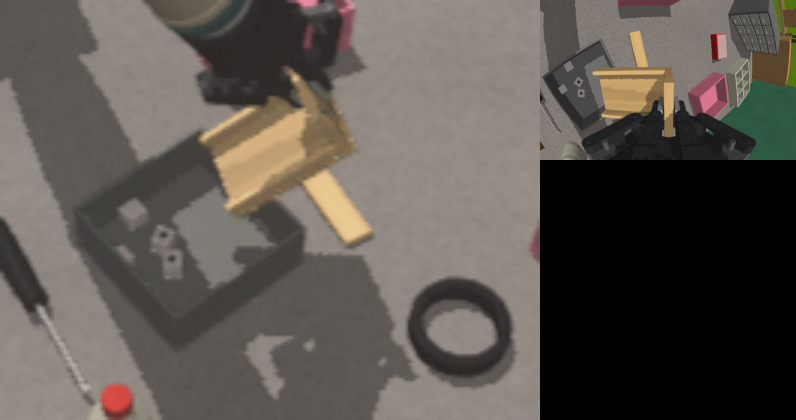

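The picture shows all four blocks inside the grey bin, around (125–172, 213–262), and the tray empty. Next I need to take the tilt out again, on the right-hand side.

```bash
python3 - <<'E'
from sim import *
P=load(); p=ctrl.read_state()["eef_pos"]; pts=[np.array(x,float) for x in (p,[580,-100,370],[300,-450,440],[-60,-540,480])]
q=seq([(b-a,sp,10) for a,b,sp in zip(pts,pts[1:],(40,41,0))]+[(ud(-102,60)*50,0,1)]*14,P)
E
```

```text
call [-6.6, -7.4, -23.2] spin 40 n 10
   -> [ 580. -100.  370.] zax [ 7.  29.1] az 31.0 q [ 0.26  0.51  0.22  1.57 -0.66  1.3   1.34]
call [-5.9, -35.9, -27.1] spin 41 n 10
   -> [ 300. -449.  440.] zax [ 7.  29.1] az -6.7 q [ 0.84  0.59  0.5   1.31 -0.5   1.82  1.25]
call [-7.8, -34.3, -12.4] spin 0 n 10
   -> [ -60. -539.  479.] zax [ 7. 29.] az -6.7 q [ 1.76  0.61 -0.17  1.1   0.    1.98  1.49]
call [0.1, 0.1, -5.0] spin 0 n 1
   -> [ -61. -544.  493.] zax [ 6.9 27.1] az -6.7 q [ 1.76  0.6  -0.18  1.07  0.    1.98  1.49]
call [-0.1, 0.1, -5.0] spin 0 n 1
   -> [ -61. -550.  505.] zax [ 6.9 25.1] az -6.8 q [ 1.77  0.58 -0.19  1.05  0.    1.98  1.48]
call [-0.3, 0.1, -5.0] spin 0 n 1
   -> [ -62. -556.  518.] zax [ 6.9 23.1] az -6.8 q [ 1.77  0.57 -0.19  1.02  0.    1.98  1.48]
call [-0.5, 0.1, -5.0] spin 0 n 1
   -> [ -63. -562.  531.] zax [ 6.8 21.1] az -6.9 q [ 1.77  0.57 -0.2   0.99  0.    1.98  1.48]
call [-0.7, 0.1, -5.0] spin 0 n 1
   -> [ -64. -569.  544.] zax [ 6.8 19. ] az -6.9 q [ 1.77  0.56 -0.2   0.96  0.    1.98  1.48]
call [-0.9, 0.1, -4.9] spin 0 n 1
   -> [ -66. -57
[... 411 characters left out ...]
0.3] az -7.1 q [ 1.78  0.54 -0.21  0.82  0.    1.98  1.47]
call [-1.6, 0.2, -4.7] spin 0 n 1
   -> [ -69. -604.  609.] zax [6.4 8.1] az -7.1 q [ 1.78  0.54 -0.21  0.78  0.    1.98  1.47]
call [-1.8, 0.2, -4.7] spin 0 n 1
   -> [ -70. -611.  622.] zax [6.3 5.9] az -7.1 q [ 1.78  0.54 -0.21  0.74  0.    1.98  1.47]
call [-2.0, 0.2, -4.6] spin 0 n 1
   -> [ -72. -618.  635.] zax [6.2 3.6] az -7.2 q [ 1.77  0.54 -0.21  0.7   0.    1.98  1.47]
call [-2.2, 0.2, -4.5] spin 0 n 1
   -> [ -73. -626.  647.] zax [6.1 1.4] az -7.2 q [ 1.77  0.54 -0.21  0.66  0.    1.98  1.47]
call [-2.3, 0.2, -4.4] spin 0 n 1
   -> [ -74. -633.  660.] zax [ 6.  -0.9] az -7.2 q [ 1.77  0.54 -0.21  0.62  0.    1.98  1.47]
```

```bash
python3 - <<'E'
from sim import *
import io,contextlib
P=load(); p=ctrl.read_state()["eef_pos"]
for X,Y,Z,az in ((-140,-510,480,-104),(-200,-500,480,-108),(-200,-500,480,-112)):
  pts=[np.array(x,float) for x in (p,[580,-100,370],[300,-450,440],[40,-530,460],[X,Y,Z])]
  with contextlib.redirect_stdout(io.StringIO()):
    q=seq([(b-a,sp,n) for a,b,sp,n in zip(pts,pts[1:],(40,41,0,0),(10,10,6,6))],P)
  show("start",q,P)
  for k in range(16):
    q=wc(q,ud(az,60)*50,0,1,P)
    if k in(4,9): show(k,q,P)
    if tilt(q,P)[1][1]<.5: break
  show(f"{k} az{az}",q,P)
E
```

```text
start [-135. -503.  484.] zax [ 7.  29.1] az -7.0 q [ 1.54  0.62  0.51  1.15 -0.16  1.98  1.93]
4 [-143. -531.  536.] zax [ 4.8 21.7] az -6.0 q [ 1.77  0.55  0.04  1.01 -0.    1.98  1.72]
9 [-153. -566.  599.] zax [ 1.9 11.4] az -5.0 q [ 1.77  0.53  0.05  0.84 -0.    1.98  1.73]
15 az-104 [-165. -611.  675.] zax [-1.8 -1.6] az -5.0 q [ 1.78  0.54  0.05  0.59 -0.    1.98  1.73]
start [-195. -493.  483.] zax [ 7.  29.1] az -7.0 q [ 1.63  0.64  0.53  1.12 -0.12  1.98  2.04]
4 [-210. -518.  543.] zax [ 2.9 21.2] az -5.0 q [ 1.78  0.56  0.23  0.98 -0.    1.98  1.91]
9 [-228. -550.  608.] zax [-2.1 11.5] az -4.0 q [ 1.78  0.54  0.25  0.8  -0.    1.98  1.93]
15 az-108 [-248. -589.  686.] zax [-8.2 -0.5] az -3.0 q [ 1.8   0.55  0.25  0.55 -0.01  1.98  1.95]
start [-195. -493.  483.] zax [ 7.  29.1] az -7.0 q [ 1.63  0.64  0.53  1.12 -0.12  1.98  2.04]
4 [-218. -515.  544.] zax [ 2.7 21.2] az -5.0 q [ 1.78  0.56  0.25  0.98 -0.    1.98  1.93]
9 [-243. -544.  609.] zax [-2.5 11.7] az -4.0 q [ 1.79  0.54  0.28  0.8  -0.    1.98  1.97]
15 az-112 [-271. -580.  687.] zax [-9.1 -0. ] az -3.0 q [ 1.82  0.55  0.28  0.55 -0.01  1.98  2.  ]
```

Request:
{"op": "play_rows", "data": {"targets": [[1, -0.4, -0.4, -1.5, 2], [1, -1.1, -1.2, -4, 6], [1, -1.8, -2, -6.5, 10], [1, -2.6, -2.9, -9.3, 14], [1, -3.4, -3.8, -12, 18], [1, -4.2, -4.7, -15, 23], [1, -5, -5.6, -17.5, 28], [1, -5.6, -6.3, -20, 33], [1, -6.1, -6.9, -22, 37], [1, -6.6, -7.4, -23.2, 40]]}}

```text
clock: 32.85
eef_pos: [583.8, -101.7, 370.2]
tool_rot: [2.72, -0.361, 2.267]
force: [0.9, -0.6, -2.5]
width: 9.2
gripper_force: 59.4
```

Request:
{"op": "play_rows", "data": {"targets": [[1, -0.6, -3.6, -2.7, 4], [1, -1.2, -7.2, -5.4, 8], [1, -1.8, -10.8, -8.1, 12], [1, -2.4, -14.4, -10.8, 16], [1, -3, -18, -13.6, 20], [1, -3.5, -21.5, -16.3, 24], [1, -4.1, -25.1, -19, 28], [1, -4.7, -28.7, -21.7, 32], [1, -5.3, -32.3, -24.4, 36], [1, -5.9, -35.9, -27.1, 41]]}}

```text
clock: 33.85
eef_pos: [305.7, -453.0, 442.0]
tool_rot: [3.076, -0.546, 1.493]
force: [0.8, -0.8, -2.0]
width: 9.2
gripper_force: 59.4
```

```bash
python3 st.py; python3 - <<'E'
from sim import *
P=load(); p=ctrl.read_state()["eef_pos"]
q=seq([(np.array([-120,-515,475])-p,0,10)]+[(ud(-103,60)*50,0,1)]*9,P)
E
```

```text
33.85 [ 305.7 -453.   442. ] q [ 0.84  0.62  0.53  1.24 -0.53  1.87  1.25] zax deg [ 6.1 29.3] tooly az -6.4 F [ 0.8 -0.8 -2. ] 9.2
call [-6.3, -41.2, -11.2] spin 0 n 10
   -> [-120. -514.  474.] zax [ 7. 29.] az -6.8 q [ 1.77  0.6  -0.03  1.11 -0.    1.98  1.65]
call [0.1, 0.0, -5.0] spin 0 n 1
   -> [-121. -519.  487.] zax [ 6.6 27.1] az -6.7 q [ 1.77  0.59 -0.03  1.08  0.    1.98  1.65]
call [-0.1, 0.0, -5.0] spin 0 n 1
   -> [-123. -525.  499.] zax [ 6.2 25.2] az -6.5 q [ 1.77  0.58 -0.03  1.06  0.    1.98  1.65]
call [-0.3, -0.0, -5.0] spin 0 n 1
   -> [-124. -531.  512.] zax [ 5.8 23.2] az -6.4 q [ 1.77  0.57 -0.03  1.03  0.    1.98  1.65]
call [-0.5, -0.0, -5.0] spin 0 n 1
   -> [-125. -538.  525.] zax [ 5.4 21.2] az -6.4 q [ 1.77  0.56 -0.03  1.    0.    1.98  1.65]
call [-0.7, -0.0, -5.0] spin 0 n 1
   -> [-126. -545.  537.] zax [ 5.  19.2] az -6.3 q [ 1.77  0.55 -0.03  0.96  0.    1.98  1.64]
call [-0.8, -0.1, -4.9] spin 0 n 1
   -> [-128. -551.  550.] zax [ 4.6 17.1] az -6.2 q [ 1.78  0.54 -0.03  0.93  0.    1.98  1.64]
call [-1.0, -0.1, -4.9] spin 0 n 1
   -> [-129. -558.  563.] zax [ 4.1 15. ] az -6.1 q [ 1.78  0.54 -0.04  0.9   0.    1.98  1.64]
call [-1.2, -0.1, -4.8] spin 0 n 1
   -> [-131. -565.  576.] zax [ 3.7 12.9] az -6.1 q [ 1.78  0.54 -0.04  0.86  0.    1.98  1.64]
call [-1.4, -0.1, -4.8] spin 0 n 1
   -> [-132. -572.  589.] zax [ 3.3 10.7] az -6.0 q [ 1.78  0.53 -0.04  0.82  0.    1.98  1.64]
```

Request:
{"op": "play_rows", "data": {"targets": [[1, -0.6, -4.2, -1.1, 0], [1, -1.3, -8.4, -2.3, 0], [1, -1.9, -12.6, -3.4, 0], [1, -2.6, -16.8, -4.6, 0], [1, -3.2, -21, -5.7, 0], [1, -3.9, -25.2, -6.9, 0], [1, -4.5, -29.4, -8, 0], [1, -5.2, -33.6, -9.1, 0], [1, -5.8, -37.6, -10.2, 0], [1, -6.3, -41.2, -11.2, 0]]}}

```text
clock: 34.85
eef_pos: [-109.6, -512.8, 472.1]
tool_rot: [3.071, -0.536, 1.503]
force: [0.4, -1.1, -2.6]
width: 9.3
gripper_force: 59.4
```

Request:
{"op": "play_rows", "data": {"targets": [[1, 0.1, 0, -5, 0]]}}

```text
clock: 34.95
eef_pos: [-124.4, -514.2, 490.2]
tool_rot: [3.075, -0.482, 1.475]
force: [-4.1, 0.3, -3.6]
width: 9.6
gripper_force: 59.4
```

Request:
{"op": "play_rows", "data": {"targets": [[1, -0.1, 0, -5, 0]]}}

```text
clock: 35.05
eef_pos: [-112.9, -524.9, 546.0]
tool_rot: [3.094, -0.335, 1.466]
force: [1.9, -2.4, -2.0]
width: 9.5
gripper_force: 59.4
```

Request:
{"op": "play_rows", "data": {"targets": [[1, -0.3, 0, -5, 0]]}}

```text
clock: 35.15
eef_pos: [-114.1, -527.0, 586.3]
tool_rot: [3.119, -0.248, 1.447]
force: [-0.9, -0.4, -2.3]
width: 9.3
gripper_force: 59.4
```

Request:
{"op": "play_rows", "data": {"targets": [[1, -0.5, 0, -5, 0]]}}

```text
clock: 35.25
eef_pos: [-105.7, -530.4, 609.5]
tool_rot: [3.108, -0.19, 1.467]
force: [0.3, -1.4, -2.6]
width: 9.3
gripper_force: 59.4
```

Request:
{"op": "play_rows", "data": {"targets": [[1, -0.7, 0, -5, 0]]}}

```text
clock: 35.35
eef_pos: [-105.5, -532.2, 627.0]
tool_rot: [3.11, -0.148, 1.466]
force: [-1.2, -0.3, -2.4]
width: 9.1
gripper_force: 59.4
```

Request:
{"op": "play_rows", "data": {"targets": [[1, -0.8, 0, -4.9, 0]]}}

```text
clock: 35.45
eef_pos: [-105.6, -534.0, 641.5]
tool_rot: [3.113, -0.112, 1.465]
force: [0.1, -1.2, -2.9]
width: 9.6
gripper_force: 59.4
```

Request:
{"op": "play_rows", "data": {"targets": [[1, -1, 0, -4.9, 0]]}}

```text
clock: 35.55
eef_pos: [-105.8, -536.2, 655.8]
tool_rot: [3.115, -0.075, 1.464]
force: [-0.2, -0.6, -2.2]
width: 9.5
gripper_force: 59.4
```

```bash
python3 st.py; python3 - <<'E'
from sim import *
P=load()
q=seq([(ud(-103,60)*50,0,1)]*8,P)
E
```

```text
35.55 [-105.8 -536.2  655.8] q [ 1.67  0.39  0.12  0.85 -0.07  1.98  1.65] zax deg [2.  4.1] tooly az -6.2 F [-0.2 -0.6 -2.2] 9.5
call [-2.2, -0.2, -4.5] spin 0 n 1
   -> [-109. -548.  667.] zax [1.8 1.9] az -6.3 q [ 1.76  0.4  -0.07  0.8   0.    1.98  1.59]
call [-2.3, -0.2, -4.4] spin 0 n 1
   -> [-112. -559.  678.] zax [ 1.4 -0.3] az -6.3 q [ 1.76  0.41 -0.07  0.75  0.    1.98  1.59]
call [-2.5, -0.2, -4.3] spin 0 n 1
   -> [-115. -570.  689.] zax [ 1.  -2.5] az -6.3 q [ 1.76  0.42 -0.06  0.7   0.    1.98  1.59]
call [-2.7, -0.2, -4.2] spin 0 n 1
   -> [-117. -581.  700.] zax [ 0.7 -4.7] az -6.3 q [ 1.76  0.43 -0.06  0.65  0.    1.98  1.6 ]
call [-2.8, -0.2, -4.1] spin 0 n 1
   -> [-120. -591.  712.] zax [ 0.3 -6.9] az -6.4 q [ 1.76  0.44 -0.06  0.6   0.    1.98  1.6 ]
call [-3.0, -0.2, -4.0] spin 0 n 1
   -> [-122. -601.  723.] zax [-0.1 -9.1] az -6.4 q [ 1.76  0.46 -0.06  0.55  0.    1.98  1.6 ]
call [-3.1, -0.2, -3.9] spin 0 n 1
   -> [-124. -610.  735.] zax [ -0.5 -11.2] az -6.4 q [ 1.76  0.47 -0.06  0.5   0.    1.98  1.6 ]
call [-3.3, -0.2, -3.8] spin 0 n 1
   -> [-126. -618.  746.] zax [ -0.8 -13.4] az -6.4 q [ 1.76  0.48 -0.06  0.45  0.    1.98  1.6 ]
```

```bash
python3 - <<'E'
from sim import *
import io,contextlib
P=load(); p=ctrl.read_state()["eef_pos"]
for X in(-230,-280):
    print(X); q=seq([(np.array([X,-480,610])-p,0,5)]+[(ud(-116,60)*50,0,1)]*5,P)
E
```

```text
-230
call [3.9, -13.1, 4.5] spin 0 n 5
   -> [-230. -480.  610.] zax [2.1 4.1] az -6.3 q [ 1.87  0.33  0.16  1.07 -0.05  1.83  1.91]
call [-2.0, -0.7, -4.5] spin 0 n 1
   -> [-240. -501.  651.] zax [2.1 4. ] az -6.3 q [ 1.97  0.4   0.    0.85 -0.    1.98  1.86]
call [-2.0, -0.7, -4.5] spin 0 n 1
   -> [-245. -512.  663.] zax [1.1 2. ] az -6.3 q [ 1.98  0.41 -0.01  0.79  0.    1.98  1.86]
call [-2.2, -0.8, -4.4] spin 0 n 1
   -> [-251. -522.  674.] zax [0.2 0. ] az -6.3 q [ 1.98  0.42 -0.01  0.74  0.    1.98  1.86]
call [-2.4, -0.8, -4.3] spin 0 n 1
   -> [-255. -532.  685.] zax [-0.7 -2. ] az -6.3 q [ 1.98  0.43 -0.01  0.69  0.    1.98  1.86]
call [-2.5, -0.9, -4.2] spin 0 n 1
   -> [-260. -541.  697.] zax [-1.7 -4. ] az -6.3 q [ 1.98  0.44 -0.01  0.64  0.    1.98  1.86]
-280
call [3.4, -18.1, 4.3] spin 0 n 5
   -> [-280. -479.  610.] zax [2.1 4.1] az -6.3 q [ 1.96  0.37  0.17  1.   -0.06  1.86  2.  ]
call [-2.0, -0.7, -4.5] spin 0 n 1
   -> [-290. -499.  646.] zax [1.9 3.6] az -6.3 q [ 2.05  0.44  0.01  0.8  -0.    1.98  1.95]
call [-2.1, -0.7, -4.5] spin 0 n 1
   -> [-293. -509.  658.] zax [0.8 1.7] az -6.3 q [ 2.04  0.44  0.01  0.75 -0.    1.98  1.94]
call [-2.2, -0.8, -4.4] spin 0 n 1
   -> [-297. -518.  670.] zax [-0.3 -0.3] az -6.3 q [ 2.04  0.45  0.01  0.7  -0.    1.98  1.94]
call [-2.4, -0.9, -4.3] spin 0 n 1
   -> [-301. -528.  681.] zax [-1.4 -2.2] az -6.3 q [ 2.04  0.46  0.01  0.65 -0.    1.98  1.94]
call [-2.5, -0.9, -4.2] spin 0 n 1
   -> [-304. -536.  693.] zax [-2.5 -4.2] az -6.3 q [ 2.04  0.47  0.01  0.61 -0.    1.98  1.94]
```

Request:
{"op": "play_rows", "data": {"targets": [[1, 0.9, -3, 1, 0], [1, 1.8, -6, 2, 0], [1, 2.7, -9, 3, 0], [1, 3.5, -12, 4, 0], [1, 3.9, -13.6, 4.5, 0], [1, 3.9, -13.6, 4.5, 0]]}}

```text
clock: 36.15
eef_pos: [-238.0, -478.0, 608.7]
tool_rot: [3.117, -0.08, 1.458]
force: [-0.3, 0.6, -2.1]
width: 9.7
gripper_force: 59.3
```

Request:
{"op": "play_rows", "data": {"targets": [[1, -2, -0.7, -4.5, 0]]}}

```text
clock: 36.25
eef_pos: [-242.6, -494.4, 639.4]
tool_rot: [3.104, -0.107, 1.462]
force: [35.9, 71.0, 19.2]
width: 9.0
gripper_force: 59.7
```

Request:
{"op": "play_rows", "data": {"targets": [[1, -2, -0.7, -4.5, 0]]}}

```text
clock: 36.35
eef_pos: [-250.0, -513.7, 660.6]
tool_rot: [3.129, -0.037, 1.464]
force: [0.7, 0.5, -0.9]
width: 9.3
gripper_force: 60.6
```

```bash
python3 st.py; python3 - <<'E'
from sim import *
P=load()
q=seq([(ud(-116,60)*50,0,1)]*2,P)
E
```

```text
36.35 [-250.  -513.7  660.6] q [ 1.9   0.42  0.17  0.79 -0.07  1.98  1.92] zax deg [0.9 2.1] tooly az -6.1 F [ 0.7  0.5 -0.9] 9.3
call [-2.2, -0.8, -4.4] spin 0 n 1
   -> [-255. -524.  672.] zax [0.1 0. ] az -6.2 q [ 1.98  0.43 -0.    0.73 -0.    1.98  1.87]
call [-2.3, -0.8, -4.3] spin 0 n 1
   -> [-260. -533.  684.] zax [-0.9 -2. ] az -6.2 q [ 1.98  0.44 -0.    0.68  0.    1.98  1.87]
```

Request:
{"op": "play_rows", "data": {"targets": [[1, -2.2, -0.8, -4.4, 0]]}}

```text
clock: 36.45
eef_pos: [-253.8, -521.7, 673.2]
tool_rot: [-3.141, -0.003, 1.464]
force: [-0.2, 0.1, -1.6]
width: 9.2
gripper_force: 60.6
```

```bash
python3 st.py; python3 - <<'E'
from sim import *
P=load(); p=ctrl.read_state()["eef_pos"]; pts=[np.array(x,float) for x in (p,[-20,-540,500],[360,-430,320],[640,-340,220])]
q=seq([(b-a,0,n) for a,b,n in zip(pts,pts[1:],(8,10,8))],P)
E
```

```text
36.45 [-253.8 -521.7  673.2] q [ 1.9   0.43  0.17  0.74 -0.07  1.98  1.92] zax deg [-0.   0.2] tooly az -6.1 F [-0.2  0.1 -1.6] 9.2
call [0.7, 23.4, 17.3] spin 0 n 8
   -> [ -20. -540.  500.] zax [0.  0.2] az -6.2 q [ 1.51  0.29  0.07  1.39 -0.02  1.46  1.47]
call [15.0, 36.6, 18.0] spin 0 n 10
   -> [ 360. -429.  320.] zax [0.  0.2] az -6.2 q [ 0.88  0.44 -0.09  1.66  0.04  1.05  0.68]
call [11.9, 26.9, 10.0] spin 0 n 8
   -> [ 640. -340.  221.] zax [0.  0.2] az -6.2 q [ 0.49  0.79 -0.08  1.27  0.06  1.09  0.29]
```

Request:
{"op": "play_rows", "data": {"targets": [[1, 0, 1, 0.8, 0], [1, 0.2, 3.5, 2.6, 0], [1, 0.3, 7, 5.2, 0], [1, 0.4, 10.5, 7.8, 0], [1, 0.5, 14, 10.4, 0], [1, 0.6, 17.5, 13, 0], [1, 0.7, 20.5, 15.2, 0], [1, 0.7, 23.4, 17.3, 0]]}}

```text
clock: 37.25
eef_pos: [-18.2, -537.6, 499.0]
tool_rot: [3.141, -0.005, 1.465]
force: [0.8, -0.6, -1.5]
width: 9.6
gripper_force: 60.5
```

Request:
{"op": "play_rows", "data": {"targets": [[1, 1.5, 3.7, 1.8, 0], [1, 3, 7.4, 3.6, 0], [1, 4.6, 11.1, 5.4, 0], [1, 6.2, 14.8, 7.2, 0], [1, 7.8, 18.7, 9.2, 0], [1, 9.4, 22.5, 11, 0], [1, 11, 26.4, 13, 0], [1, 12.6, 30.4, 15, 0], [1, 14, 34, 16.8, 0], [1, 15, 36.6, 18, 0]]}}

```text
clock: 38.25
eef_pos: [362.7, -424.8, 318.8]
tool_rot: [-3.142, -0.007, 1.466]
force: [-0.8, -0.1, -1.3]
width: 9.0
gripper_force: 60.5
```

```bash
cat > jig.py <<'E'
from h import *
s=ctrl.read_state(); im,d=ctrl.get_image("wrist"); np.savez("w7.npz",im=im,d=d); save("pics/w7.png",im)
for nm,W in(("wrist",wpts(d,s)),("top",pts("top",np.load("top0.npz")["d"])),("scene",pts("scene",np.load("scene0.npz")["d"]))):
    C=np.array([534,-302.]); a=-6.5
    print(nm)
    q=sel(W,380,700,-420,-200,15,52)
    for it in range(2):
        c,sn=np.cos(np.radians(a)),np.sin(np.radians(a)); L=np.c_[(q[:,:2]-C)@[c,sn],(q[:,:2]-C)@[-sn,c],q[:,2]]
        out=[]
        for sg in(1,-1):
            m=(np.abs(L[:,1]*sg-53)<12)&(L[:,2]>18)&(L[:,2]<26)&(L[:,0]>-30)&(L[:,0]<65)
            if m.sum()>15:
                k=np.polyfit(L[m,0],L[m,1],1); out.append((m.sum(),np.degrees(np.arctan(k[0])).round(2),k[1].round(2),np.percentile(L[m,1],[2,98]).round(1)))
        print(" a",round(a,2),out)
        if out: a+=np.mean([o[1] for o in out])
    h=L[(L[:,2]>43.5)&(L[:,2]<50)&(np.abs(L[:,1])<70)]; b=L[(L[:,2]>38)&(L[:,2]<44)&(np.abs(L[:,1])<50)&(L[:,0]<-40)]
    for n_,t in(("house",h),("bar",b)):
        if len(t)>10: print(" ",n_,len(t),"x",np.percentile(t[:,0],[2,50,98]).round(1),"y",np.percentile(t[:,1],[2,98]).round(1))
E
python3 st.py; python3 jig.py
```

```text
38.25 [ 362.7 -424.8  318.8] q [ 0.89  0.43 -0.1   1.69  0.04  1.03  0.67] zax deg [0.  0.4] tooly az -6.0 F [-0.8 -0.1 -1.3] 9.0
wrist
 a -6.5 [(np.int64(450), np.float64(-0.44), np.float64(50.49), array([44.6, 56.3])), (np.int64(457), np.float64(0.48), np.float64(-53.04), array([-58.6, -47.2]))]
 a -6.48 [(np.int64(450), np.float64(-0.46), np.float64(50.49), array([44.6, 56.3])), (np.int64(458), np.float64(0.46), np.float64(-53.05), array([-58.6, -47.2]))]
  house 1169 x [-94.5 -86.9 -46.5] y [-63.8  59.8]
  bar 573 x [-95.2 -45.8 -40.1] y [-45.1  43.9]
top
 a -6.5 [(np.int64(93), np.float64(-0.31), np.float64(50.77), array([44.4, 56.7])), (np.int64(83), np.float64(-0.05), np.float64(-53.68), array([-59.6, -47.6]))]
 a -6.68 [(np.int64(93), np.float64(-0.14), np.float64(50.77), array([44.5, 56.7])), (np.int64(83), np.float64(0.13), np.float64(-53.68), array([-59.5, -47.5]))]
  house 194 x [-97.  -88.2 -38.9] y [-63.1  59.6]
  bar 103 x [-96.9 -48.  -40.5] y [-41.4  46.7]
scene
 a -6.5 [(np.int64(130), np.float64(-0.16), np.float64(54.28), array([48.6, 60. ])), (np.int64(137), np.float64(-0.13), np.float64(-49.51), array([-55.4, -43.7]))]
 a -6.64 [(np.int64(131), np.float64(0.1), np.float64(54.27), array([48.7, 60. ])), (np.int64(137), np.float64(0.01), np.float64(-49.51), array([-55.4, -43.6]))]
  house 223 x [-92.4 -82.7 -33. ] y [-60.   63.8]
  bar 176 x [-93.9 -78.4 -40.3] y [-48.7  45.6]
```

View pics/w7.png

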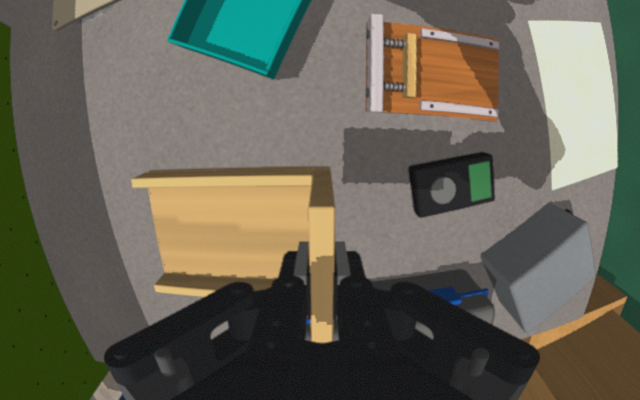

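```bash
python3 - <<'E'
from sim import *
P=load(); p=ctrl.read_state()["eef_pos"]
q=seq([(np.array([634.4,-312.7,140])-p,0.5,9),((0,0,-50),0,3)],P)
E
python3 - <<'E'
from h import *
z=np.load("w7.npz"); 
class D(dict):pass
s=dict(eef_pos=np.array([362.7,-424.8,318.8]),tool_rot=np.array([-3.142,-.007,1.466])); W=wpts(z["d"],s); C=np.array([534,-302.]); c,sn=np.cos(np.radians(-6.55)),np.sin(np.radians(-6.55))
q=sel(W,380,700,-420,-200,5,52); L=np.c_[(q[:,:2]-C)@[c,sn],(q[:,:2]-C)@[-sn,c],q[:,2]]
for sg in(1,-1):
    m=(np.abs(L[:,1]*sg-52)<7)&(L[:,2]>18)&(L[:,2]<26); print("rail x",L[m,0].min().round(1),L[m,0].max().round(1),"z",np.median(L[m,2]).round(1))
m=(np.abs(L[:,1])<30)&(L[:,0]>0)&(L[:,0]<100); print("bed z",np.median(L[m,2]).round(1))
for lo,hi in((30,36),(36,41),(41,46)): 
    m=(np.abs(L[:,1])<35)&(L[:,2]>lo)&(L[:,2]<hi)&(L[:,0]>-65); print(lo,m.sum(),np.percentile(L[m,0],[1,50,99]).round(1) if m.sum() else "")
E
```

```text
call [13.4, 25.4, 17.9] spin 0.5 n 9
   -> [ 634. -313.  140.] zax [0.2 0.6] az -6.3 q [ 0.46  0.84 -0.08  1.43  0.06  0.88  0.26]
call [-0.1, -0.0, 5.0] spin 0 n 3
   -> [ 634. -313.   90.] zax [0.2 0.6] az -6.3 q [ 0.46  0.9  -0.07  1.45  0.06  0.8   0.26]
rail x -95.3 106.3 z 21.2
rail x -94.3 106.4 z 21.1
bed z 11.1
30 219 [-64.4 -52.3 -45.8]
36 97 [-47.8 -46.1 -34.1]
41 414 [-46.7 -41.1 -34.7]
```

Request:
{"op": "play_rows", "data": {"targets": [[1, 1, 1.9, 1.3, 0], [1, 2.5, 4.8, 3.4, 0.5], [1, 4.3, 8.2, 5.8, 0.5], [1, 6.1, 11.6, 8.2, 0.5], [1, 7.9, 15, 10.6, 0.5], [1, 9.7, 18.4, 13, 0.5], [1, 11.3, 21.5, 15.2, 0.5], [1, 12.6, 24, 16.9, 0.5], [1, 13.4, 25.4, 17.9, 0.5], [1, 13.4, 25.4, 17.9, 0.5]]}}

```text
clock: 39.3
eef_pos: [627.3, -317.5, 139.4]
tool_rot: [-3.139, -0.007, 1.458]
force: [-0.2, 1.4, -2.3]
width: 9.4
gripper_force: 60.5
```

Request:
{"op": "play_rows", "data": {"targets": [[1, 0, 0, 1.5, 0], [1, 0, 0, 3, 0], [1, 0, 0, 4, 0], [1, 0, 0, 4.5, 0], [1, 0, 0, 4.5, 0], [1, 0, 0, 4.5, 0]]}}

```text
clock: 39.9
eef_pos: [625.4, -321.2, 96.7]
tool_rot: [-3.141, -0.004, 1.453]
force: [0.2, -1.4, -2.5]
width: 9.0
gripper_force: 60.4
```

```bash
python3 st.py; python3 - <<'E'
from h import *
s=ctrl.read_state(); C=np.array([534,-302.]); c,sn=np.cos(np.radians(-6.55)),np.sin(np.radians(-6.55)); ux=np.array([c,sn]); uy=np.array([-sn,c])
d=s["eef_pos"][:2]-C; print("tray origin local x",(d@ux-55).round(1),"y(tcp)",(d@uy).round(1),"want 46, 0.8")
im,dd=ctrl.get_image("scene"); save("pics/s8.png",cv2.resize(im[190:320,160:320],None,fx=4,fy=4))
im,dd=ctrl.get_image("wrist"); W=wpts(dd,s); np.savez("w8.npz",d=dd)
for n,(z0,z1) in dict(top=(84,92),walls=(30,55)).items():
    q=sel(W,470,680,-400,-220,z0,z1); L=np.c_[(q[:,:2]-C)@ux,(q[:,:2]-C)@uy,q[:,2]]
    if len(q)>20: print(n,len(q),np.percentile(L,[1,50,99],axis=0).round(1).tolist())
E
```

```text
39.9 [ 625.4 -321.2   96.7] q [ 0.48  0.88 -0.08  1.47  0.08  0.79  0.26] zax deg [0.  0.2] tooly az -6.7 F [ 0.2 -1.4 -2.5] 9.0
tray origin local x 38.0 y(tcp) -8.7 want 46, 0.8
top 546 [[76.5, -2.6, 84.1], [94.5, 1.7, 88.4], [112.7, 30.6, 91.9]]
walls 19592 [[-56.1, -45.3, 31.5], [25.3, -3.6, 36.7], [87.9, 36.5, 54.8]]
```

View pics/s8.png

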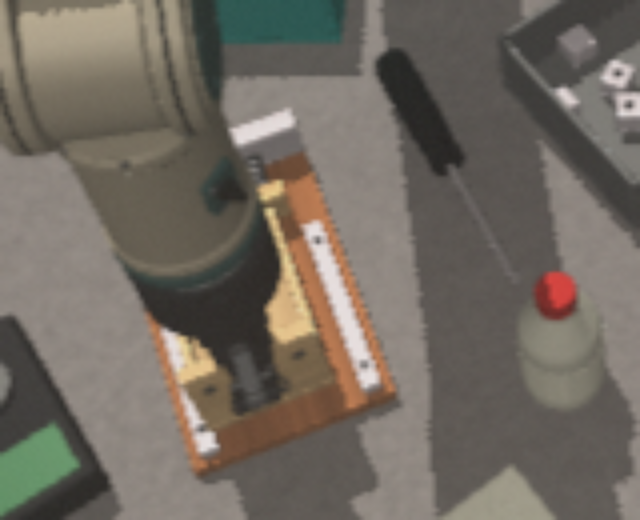

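Request:
{"op": "play_rows", "data": {"targets": [[1, 0.5, 0.4, 0, 0], [1, 0.95, 0.7, 0, 0], [1, 0.95, 0.7, 0, 0], [1, 0.95, 0.7, 0, 0]]}}

```text
clock: 40.4
eef_pos: [633.7, -311.7, 96.4]
tool_rot: [-3.141, -0.004, 1.455]
force: [0.1, -0.8, -1.6]
width: 9.3
gripper_force: 60.6
```

```bash
python3 st.py; cat > rel.py <<'E'
from h import *
s=ctrl.read_state(); C=np.array([534,-302.]); c,sn=np.cos(np.radians(-6.55)),np.sin(np.radians(-6.55)); ux=np.array([c,sn]); uy=np.array([-sn,c])
d=s["eef_pos"][:2]-C; print("tray origin local x",(d@ux-55).round(1),"y(tcp)",(d@uy).round(1))
im,dd=ctrl.get_image("wrist"); W=wpts(dd,s); q=sel(W,470,700,-400,-220,5,100); L=np.c_[(q[:,:2]-C)@ux,(q[:,:2]-C)@uy,q[:,2]]
zb=s["eef_pos"][2]-65.4
def r(n,m): print(n,m.sum(),np.percentile(L[m],[2,50,98],axis=0).round(1).tolist() if m.sum()>15 else "")
inx=(L[:,0]>0)&(L[:,0]<75)
w=inx&(abs(L[:,2]-zb-24)<3); r("wall+",w&(L[:,1]>15)); r("wall-",w&(L[:,1]<-15))
v=inx&(abs(L[:,2]-21.3)<2.5); r("rail+",v&(L[:,1]>42)&(L[:,1]<64)); r("rail-",v&(L[:,1]<-42)&(L[:,1]>-64))
for sg in(1,-1):
    m=w&(L[:,1]*sg>15)
    if m.sum()>15: print("wall yaw",np.degrees(np.arctan(np.polyfit(L[m,0],L[m,1],1)[0])).round(2))
E
python3 rel.py
```

```text
40.4 [ 633.7 -311.7   96.4] q [ 0.46  0.89 -0.08  1.46  0.08  0.8   0.24] zax deg [-0.   0.2] tooly az -6.7 F [ 0.1 -0.8 -1.6] 9.3
tray origin local x 45.2 y(tcp) 1.7
wall+ 1431 [[2.0, 35.4, 53.0], [41.7, 38.7, 54.8], [73.9, 41.6, 56.1]]
wall- 314 [[0.4, -38.0, 52.2], [15.6, -34.5, 53.2], [31.8, -32.1, 54.3]]
rail+ 1962 [[1.9, 45.4, 19.6], [40.5, 51.2, 21.0], [73.6, 56.9, 22.4]]
rail- 0 
wall yaw -0.12
wall yaw 1.84
```

Request:
{"op": "play_rows", "data": {"targets": [[1, -0.2, 0, 0, 0], [1, -0.2, 0, 0.5, 0], [1, -0.2, 0, 1, 0], [1, -0.2, 0, 1.4, 0], [1, -0.2, 0, 1.6, 0], [1, -0.2, 0, 1.7, 0], [1, -0.2, 0, 1.7, 0]]}}

```text
clock: 41.15
eef_pos: [633.2, -314.1, 79.2]
tool_rot: [-3.14, -0.004, 1.454]
force: [-0.0, -0.3, -2.2]
width: 9.0
gripper_force: 60.6
```

```bash
python3 st.py; python3 rel.py
```

```text
41.15 [ 633.2 -314.1   79.2] q [ 0.46  0.91 -0.07  1.46  0.08  0.77  0.24] zax deg [-0.   0.2] tooly az -6.7 F [-0.  -0.3 -2.2] 9.0
tray origin local x 44.9 y(tcp) -0.7
wall+ 1431 [[1.6, 33.0, 35.8], [41.5, 36.4, 37.6], [73.6, 39.2, 39.0]]
wall- 312 [[0.5, -40.4, 34.9], [15.5, -37.0, 35.9], [31.5, -34.4, 36.9]]
rail+ 2292 [[1.5, 45.2, 19.7], [39.9, 51.1, 21.0], [73.7, 56.7, 22.4]]
rail- 114 [[0.3, -58.4, 20.0], [5.7, -53.6, 21.0], [15.1, -50.9, 22.2]]
wall yaw -0.17
wall yaw 1.85
```

Request:
{"op": "play_rows", "data": {"targets": [[1, 0, 0, 0.1, 0], [1, 0, 0, 0.1, 0]]}}

```text
clock: 41.4
eef_pos: [633.2, -314.2, 78.4]
tool_rot: [-3.141, -0.004, 1.454]
force: [-0.4, 0.0, -1.6]
width: 9.4
gripper_force: 60.6
```

Request:
{"op": "play_rows", "data": {"targets": [[1, 0, 0, 0.1, 0], [1, 0, 0, 0.1, 0]]}}

```text
clock: 41.6
eef_pos: [633.4, -314.2, 78.1]
tool_rot: [-3.141, -0.004, 1.454]
force: [-1.1, 1.4, 2.6]
width: 9.5
gripper_force: 61.2
```

```bash
python3 - <<'E'
from h import *
s=ctrl.read_state(); C=np.array([534,-302.]); c,sn=np.cos(np.radians(-6.55)),np.sin(np.radians(-6.55)); ux=np.array([c,sn]); uy=np.array([-sn,c])
im,dd=ctrl.get_image("wrist"); W=wpts(dd,s); q=sel(W,470,700,-400,-220,5,100); L=np.c_[(q[:,:2]-C)@ux,(q[:,:2]-C)@uy,q[:,2]]
print(s["force"].round(2))
for n,lo,hi,z0,z1 in(("wall",34,39,33,40),("floor",-10,25,15,21),("rail",47,55,18,24)):
    m=(L[:,0]>-8)&(L[:,0]<80)&(L[:,1]>lo)&(L[:,1]<hi)&(L[:,2]>z0)&(L[:,2]<z1)
    A=np.c_[L[m,:2],np.ones(m.sum())]; k=np.linalg.lstsq(A,L[m,2],rcond=None)[0]; print(n,m.sum(),"slope deg x,y",np.degrees(k[:2]).round(2),"z",np.median(L[m,2]).round(1))
E
```

```text
[-1.14  1.35  2.64]
wall 1332 slope deg x,y [-0.04 -6.84] z 36.6
floor 6577 slope deg x,y [-0.04  1.09] z 18.0
rail 1811 slope deg x,y [-0.13  0.52] z 21.1
```

Request:
{"op": "play_rows", "data": {"targets": [[1, 0, -0.2, 0, 0], [1, 0, -0.5, 0, 0], [1, 0, -0.8, 0, 0], [1, 0, -1.1, 0, 0], [1, 0, -1.3, 0, 0], [1, 0, -1.4, 0, 0], [1, 0, -1.4, 0, 0]]}}

```text
clock: 42.35
eef_pos: [619.7, -312.9, 77.9]
tool_rot: [3.141, -0.004, 1.454]
force: [2.2, 0.0, 6.4]
width: 9.3
gripper_force: 61.8
```

```bash
python3 st.py
```

```text
42.35 [ 619.7 -312.9   77.9] q [ 0.47  0.9  -0.07  1.51  0.08  0.74  0.25] zax deg [0.  0.2] tooly az -6.7 F [2.2 0.  6.4] 9.3
```

Request:
{"op": "play_rows", "data": {"targets": [[1, 0, -0.1, -0.03, 0], [1, 0, -0.2, -0.03, 0], [1, 0, -0.3, -0.03, 0], [1, 0, -0.4, -0.03, 0], [1, 0, -0.5, -0.03, 0], [1, 0, -0.5, -0.03, 0]]}}

```text
clock: 42.95
eef_pos: [614.5, -312.0, 77.9]
tool_rot: [-3.141, -0.004, 1.454]
force: [3.3, -0.7, 5.3]
width: 9.5
gripper_force: 61.7
```

Request:
{"op": "play_rows", "data": {"targets": [[1, 0, -0.1, 0, 0], [1, 0, -0.2, 0, 0], [1, 0, -0.3, 0, 0], [1, 0, -0.4, 0, 0], [1, 0, -0.4, 0, 0]]}}

```text
clock: 43.45
eef_pos: [610.9, -311.5, 78.0]
tool_rot: [3.141, -0.004, 1.454]
force: [4.5, 0.2, 4.9]
width: 9.3
gripper_force: 61.7
```

Request:
{"op": "play_rows", "data": {"targets": [[1, 0, -0.1, 0, 0], [1, 0, -0.2, 0, 0], [1, 0, -0.3, 0, 0], [1, 0, -0.4, 0, 0], [1, 0, -0.4, 0, 0]]}}

```text
clock: 43.95
eef_pos: [607.6, -311.2, 78.0]
tool_rot: [3.14, -0.004, 1.454]
force: [5.4, -1.8, 3.6]
width: 9.1
gripper_force: 61.5
```

```bash
python3 st.py; cat > bar.py <<'E'
from h import *
s=ctrl.read_state(); C=np.array([534,-302.]); c,sn=np.cos(np.radians(-6.55)),np.sin(np.radians(-6.55)); ux=np.array([c,sn]); uy=np.array([-sn,c])
d=s["eef_pos"][:2]-C; print("tray edge local",(d@ux-115).round(1),"y",(d@uy).round(1),"F along",(s["force"][:2]@ux).round(2))
im,dd=ctrl.get_image("wrist"); W=wpts(dd,s); q=sel(W,400,700,-400,-220,5,100); L=np.c_[(q[:,:2]-C)@ux,(q[:,:2]-C)@uy,q[:,2]]
m=(abs(L[:,1])<35)&(L[:,2]>40)&(L[:,2]<47)&(L[:,0]>-75)&(L[:,0]<0); print("bar",m.sum(),np.percentile(L[m,0],[1,50,99]).round(1) if m.sum()>9 else "")
E
python3 bar.py
```

```text
43.95 [ 607.6 -311.2   78. ] q [ 0.48  0.88 -0.08  1.54  0.08  0.72  0.25] zax deg [0.1 0.2] tooly az -6.7 F [ 5.4 -1.8  3.6] 9.1
tray edge local -40.8 y -0.7 F along 5.58
bar 1588 [-51.2 -44.2 -38.7]
```

Request:
{"op": "play_rows", "data": {"targets": [[1, 0, -0.1, 0, 0], [1, 0, -0.2, 0, 0], [1, 0, -0.3, 0, 0], [1, 0, -0.4, 0, 0], [1, 0, -0.5, 0, 0], [1, 0, -0.6, 0, 0], [1, 0, -0.6, 0, 0], [1, 0, -0.6, 0, 0]]}}

```text
clock: 44.8
eef_pos: [603.5, -310.7, 78.5]
tool_rot: [3.136, -0.003, 1.454]
force: [9.6, -1.9, 3.4]
width: 9.2
gripper_force: 61.3
```

```bash
python3 st.py; python3 bar.py
```

```text
44.8 [ 603.5 -310.7   78.5] q [ 0.48  0.88 -0.08  1.56  0.08  0.7   0.25] zax deg [0.3 0.1] tooly az -6.7 F [ 9.6 -1.9  3.4] 9.2
tray edge local -45.0 y -0.7 F along 9.73
bar 1599 [-54.9 -48.  -42.4]
```

Request:
{"op": "play_rows", "data": {"targets": [[1, 0, -0.1, 0.02, 0], [1, 0, -0.2, 0.03, 0], [1, 0, -0.2, 0.03, 0], [1, 0, -0.2, 0.03, 0], [1, 0, -0.2, 0.03, 0], [1, 0, -0.2, 0.03, 0]]}}

```text
clock: 45.45
eef_pos: [602.3, -310.6, 78.6]
tool_rot: [3.134, -0.003, 1.454]
force: [9.5, -1.6, 4.0]
width: 9.3
gripper_force: 61.5
```

```bash
python3 st.py; python3 bar.py; python3 - <<'E'
from h import *
s=ctrl.read_state(); C=np.array([534,-302.]); c,sn=np.cos(np.radians(-6.55)),np.sin(np.radians(-6.55)); ux=np.array([c,sn]); uy=np.array([-sn,c])
im,dd=ctrl.get_image("wrist"); save("pics/w9.png",im); W=wpts(dd,s); q=sel(W,400,700,-400,-220,5,100); L=np.c_[(q[:,:2]-C)@ux,(q[:,:2]-C)@uy,q[:,2]]
for n,lo,hi,z0,z1 in(("floor",-10,25,15,21),("rail",47,55,18,24)):
    m=(L[:,0]>-35)&(L[:,0]<45)&(L[:,1]>lo)&(L[:,1]<hi)&(L[:,2]>z0)&(L[:,2]<z1)
    A=np.c_[L[m,:2],np.ones(m.sum())]; k=np.linalg.lstsq(A,L[m,2],rcond=None)[0]; print(n,"slope deg",np.degrees(k[:2]).round(2),"z",np.median(L[m,2]).round(1))
im,d=ctrl.get_image("top"); save("pics/t9.png",cv2.resize(im[110:310,150:490],None,fx=2.3,fy=2.3))
E
```

```text
45.45 [ 602.3 -310.6   78.6] q [ 0.48  0.87 -0.08  1.57  0.08  0.7   0.25] zax deg [0.4 0.1] tooly az -6.7 F [ 9.5 -1.6  4. ] 9.3
tray edge local -46.2 y -0.7 F along 9.59
bar 1582 [-56.  -49.2 -43.6]
floor slope deg [0.36 1.04] z 18.2
rail slope deg [-0.1   0.19] z 21.1
```

View pics/t9.png

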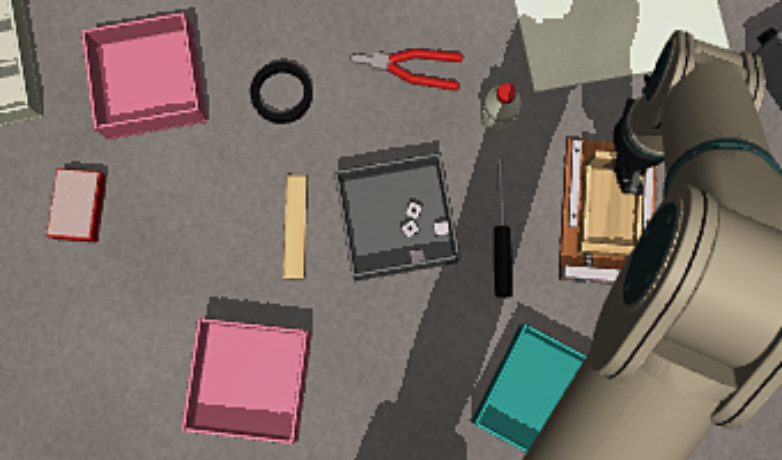

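Request:
{"op": "play_rows", "data": {"targets": [[1, 0, -0.05, 0.05, 0], [1, 0, -0.1, 0.1, 0], [1, 0, -0.1, 0.1, 0], [1, 0, -0.1, 0.1, 0], [1, 0, -0.1, 0.1, 0]]}}

```text
clock: 46.1
eef_pos: [602.4, -310.5, 78.4]
tool_rot: [3.132, -0.003, 1.455]
force: [11.1, -1.8, 7.0]
width: 9.4
gripper_force: 61.8
```

```bash
python3 st.py; python3 bar.py; cat > flat.py <<'E'
from h import *
s=ctrl.read_state(); C=np.array([534,-302.]); c,sn=np.cos(np.radians(-6.55)),np.sin(np.radians(-6.55)); ux=np.array([c,sn]); uy=np.array([-sn,c])
im,dd=ctrl.get_image("wrist"); W=wpts(dd,s); q=sel(W,400,700,-400,-220,5,100); L=np.c_[(q[:,:2]-C)@ux,(q[:,:2]-C)@uy,q[:,2]]
for n,lo,hi,z0,z1 in(("floor",-10,25,15,21),("rail",47,55,18,24)):
    m=(L[:,0]>-35)&(L[:,0]<45)&(L[:,1]>lo)&(L[:,1]<hi)&(L[:,2]>z0)&(L[:,2]<z1)
    A=np.c_[L[m,:2],np.ones(m.sum())]; k=np.linalg.lstsq(A,L[m,2],rcond=None)[0]; print(n,"slope deg",np.degrees(k[:2]).round(2),"z",np.median(L[m,2]).round(1))
E
python3 flat.py
```

```text
46.1 [ 602.4 -310.5   78.4] q [ 0.48  0.87 -0.08  1.57  0.08  0.7   0.25] zax deg [0.6 0.1] tooly az -6.7 F [11.1 -1.8  7. ] 9.4
tray edge local -46.1 y -0.6 F along 11.25
bar 1599 [-56.1 -49.2 -43.5]
floor slope deg [0.33 0.98] z 18.0
rail slope deg [-0.05 -0.31] z 21.1
```

Request:
{"op": "play_rows", "data": {"targets": [[1, 0, -0.1, -0.03, 0], [1, 0, -0.1, -0.05, 0], [1, 0, -0.1, -0.05, 0], [1, 0, -0.1, -0.05, 0], [1, 0, -0.1, -0.05, 0], [1, 0, -0.1, -0.05, 0]]}}

```text
clock: 46.8
eef_pos: [602.0, -310.4, 78.9]
tool_rot: [3.131, -0.002, 1.455]
force: [11.9, -1.3, 6.4]
width: 9.2
gripper_force: 61.7
```

```bash
python3 st.py; python3 bar.py; python3 flat.py
```

```text
46.8 [ 602.  -310.4   78.9] q [ 0.48  0.87 -0.08  1.57  0.08  0.69  0.25] zax deg [0.6 0.1] tooly az -6.7 F [11.9 -1.3  6.4] 9.2
tray edge local -46.5 y -0.6 F along 12.0
bar 1606 [-56.2 -49.3 -43.8]
floor slope deg [0.57 0.94] z 18.2
rail slope deg [-0.19 -0.11] z 21.0
```

Request:
{"op": "play_rows", "data": {"targets": [[1, 0, 0.04, 0.05, 0], [1, 0, 0.06, 0.06, 0], [1, 0, 0.06, 0.06, 0], [1, 0, 0.06, 0.06, 0], [1, 0, 0.06, 0.06, 0]]}}

```text
clock: 47.4
eef_pos: [602.2, -310.4, 78.5]
tool_rot: [3.132, -0.003, 1.455]
force: [11.5, -2.0, 8.4]
width: 9.3
gripper_force: 61.9
```

```bash
python3 st.py; python3 bar.py; python3 flat.py
```

```text
47.4 [ 602.2 -310.4   78.5] q [ 0.48  0.87 -0.08  1.57  0.08  0.7   0.25] zax deg [0.6 0.1] tooly az -6.7 F [11.5 -2.   8.4] 9.3
tray edge local -46.3 y -0.6 F along 11.65
bar 1607 [-56.2 -49.3 -43.6]
floor slope deg [0.3  0.95] z 18.0
rail slope deg [-0.14 -0.57] z 21.1
```

The tray is steady: flat to within about half a degree, centred between the rails, and pushing the bar with about 9–11 N. I'm handing the job in while still holding it.

```bash
python3 -c "
from cell import ctrl
print(ctrl.finish_job())"
```

```text
the job is handed in; nothing more can be done
None
```

The job is handed in: the four blocks are in the grey bin, and the empty enclosure is on the jig bed between the rails, held against the stop bar with about 9–11 N; two moves gave brief 68–80 N wrist-force spikes, which I took to be a joint reaching its end stop, though the first was behind the base where I can't rule out a touch (over your 40 N limit if it was one).

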